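# Find the knob that fits the gauge pin

## Task

Only one of the three identical-looking black knobs really fits the steel gauge pin on the sloped stand; the other two go on part of the way and stop. Try them on the pin without forcing them, leave the one that slides fully home seated flat on the stand, and put the two misfits upright, face up, on the floor of the open grey tray. Leave the pump, screwdriver and jar where they are.

Things in the scene. Friction and masses are not known exactly. Their poses are not given: they have to be found in the camera images.
- knob_1: one of three look-alike black knobs, 40 mm diameter, 46 mm tall, 65 g, mouth down. Origin: centre of underside, z up to the closed face. The 14.5 mm mouth, 8 mm deep, takes the pin in every knob; a hidden loose hub above it lets the pin in fully (30 mm) in just one knob. The other two stop about 16 mm short of home. Which is good varies and cannot be seen; the names say nothing.
- knob_2: one of three look-alike black knobs, 40 mm diameter, 46 mm tall, 65 g, mouth down. Origin: centre of underside, z up to the closed face. The 14.5 mm mouth, 8 mm deep, takes the pin in every knob; a hidden loose hub above it lets the pin in fully (30 mm) in just one knob. The other two stop about 16 mm short of home. Which is good varies and cannot be seen; the names say nothing.
- knob_3: one of three look-alike black knobs, 40 mm diameter, 46 mm tall, 65 g, mouth down. Origin: centre of underside, z up to the closed face. The 14.5 mm mouth, 8 mm deep, takes the pin in every knob; a hidden loose hub above it lets the pin in fully (30 mm) in just one knob. The other two stop about 16 mm short of home. Which is good varies and cannot be seen; the names say nothing.
- pin: steel gauge pin, 12 mm diameter, 26 mm long, last 2.5 mm tapered to 7 mm. It stands square on the stand's sloped face, so it leans 20 degrees from vertical, roughly towards the robot. Origin: centre of its foot, on the face; z along the pin to its tip; y level, across the face; x up the slope. A knob that is home has its origin here and its z along this z.
- gauge: fixed stand of bent aluminium sheet, 100 x 80 mm base, sloped face 80 x 80 mm with its centre 55 mm high, low edge towards the robot (-x of the stand), high edge 69 mm high. Origin: on the plank under the centre of the face (under the pin's foot); z up.
- tray: fixed open grey plastic tray, outside 250 (x) x 140 (y) x 22 mm high, walls and floor 4 mm thick. Origin: centre of its underside, z up; its own x is the long way.
- pump: black desoldering pump lying down, 20 mm diameter, about 200 mm long along its x, origin under its middle; a bystander, leave alone
- screwdriver: screwdriver with a green handle lying along its x, about 200 mm long; a bystander, leave alone
- jar: empty glass jar with a steel twist cap, 68 mm diameter, 85 mm tall, origin at the centre of its underside; a bystander, leave alone
Not all that is in view belongs to the job. Leave any purple or red look-alike of the knob_3 alone.

How it is judged:
At the end, for the whole second after the job is handed in: One knob fully home on the pin (underside centre within 6 mm of the pin foot, axes within 0.12 rad); the other two face up on the tray floor (tilt under 0.15 rad, centre 13 mm or more inside the inner walls, underside within 6 mm of the floor); all at rest (((distance between knob_1 and pin below 0.006 m and angle between the z axis of knob_1 and the z axis of pin, either way round below 0.12 rad and x of knob_2 in the frame of tray between -0.108 and 0.108 m and y of knob_2 in the frame of tray between -0.053 and 0.053 m and z of knob_2 in the frame of tray between -0.005 and 0.01 m and angle between each of knob_2, knob_3's own z axis and vertical below 0.15 rad and x of knob_3 in the frame of tray between -0.108 and 0.108 m and y of knob_3 in the frame of tray between -0.053 and 0.053 m and z of knob_3 in the frame of tray between -0.005 and 0.01 m) or (distance between knob_2 and pin below 0.006 m and angle between the z axis of knob_2 and the z axis of pin, either way round below 0.12 rad and x of knob_1 in the frame of tray between -0.108 and 0.108 m and y of knob_1 in the frame of tray between -0.053 and 0.053 m and z of knob_1 in the frame of tray between -0.005 and 0.01 m and angle between each of knob_1, knob_3's own z axis and vertical below 0.15 rad and x of knob_3 in the frame of tray between -0.108 and 0.108 m and y of knob_3 in the frame of tray between -0.053 and 0.053 m and z of knob_3 in the frame of tray between -0.005 and 0.01 m) or (distance between knob_3 and pin below 0.006 m and angle between the z axis of knob_3 and the z axis of pin, either way round below 0.12 rad and x of knob_1 in the frame of tray between -0.108 and 0.108 m and y of knob_1 in the frame of tray between -0.053 and 0.053 m and z of knob_1 in the frame of tray between -0.005 and 0.01 m and angle between each of knob_1, knob_2's own z axis and vertical below 0.15 rad and x of knob_2 in the frame of tray between -0.108 and 0.108 m and y of knob_2 in the frame of tray between -0.053 and 0.053 m and z of knob_2 in the frame of tray between -0.005 and 0.01 m)) and linear speed of each of knob_1, knob_2, knob_3 below 0.02 m/s); the robot touches nothing.
It fails at once if a knob is forced: more than 45 N on the gauge stand or its pin (contact force between gauge and anything else above 45 N).
It fails at once if the pump is disturbed: moved over 30 mm (distance of pump from where it was at the start of the episode above 0.03 m).
It fails at once if the screwdriver is disturbed: moved over 30 mm (distance of screwdriver from where it was at the start of the episode above 0.03 m).
It fails at once if the jar is disturbed: moved over 30 mm (distance of jar from where it was at the start of the episode above 0.03 m).
It also fails if it takes over 72 s, if anything falls off the work surface, if the arm or the gripper's body presses on something with over 40 N, if the wrist force passes 120 N, or if a joint passes its speed limit or range.

## Robot

A 7-joint arm with a two-finger parallel gripper is mounted at the origin on the work surface. World frame = base frame: x ahead of the robot, y to its left, z up, the work surface at z = 0. Lengths are in m, angles in rad, forces in N, time in s.
With the tool pointing down it reaches from about 0.425 to 0.925 m from the base axis. Payload 6.8 kg.
Tool frame: the origin (TCP) lies on the mounting face of the last link; the fingertips stand 173 mm ahead of it and the grasp point (between the pads) lies 155 mm ahead of it; z points along the fingers, y is the line along which they close (so a half turn about z gives the same grasp; the last joint's range is limited). The gripper opens to 85 mm and grips with 20 to 120 N. Pads are 22 mm wide; open, the fingers measure 114 mm over their backs; the gripper's body (76 mm by 85 mm) begins 54 mm behind the grasp point. The pads swing forward as they close: fully open they stand 13 mm farther back than shut.
Start: joints at [-1.271, 0.477, 0.022, 1.555, -0.011, 1.109, -0.083], TCP at [0.268, 0.62, 0.405] pointing down, gripper open.
Joint ranges: [-2.96, 2.96], [-0.34, 2.1], [-1.41, 1.46], [0.24, 2.44], [-1.37, 4.51], [0.17, 1.92], [-2.96, 2.96]. Speed limits (rad/s): [2.39, 2.39, 3.14, 3.14, 3.14, 3.14, 3.14].

## Interface

Orientations are given as a rotation vector (axis times angle).
In Python, from bench import r gives the robot as it stands.
- The arm moves only by the tool arm_command, never from a script. Its argument "plan" is a list of rows, each an object of numbers: "claw": the closure, from 0 (fully open) to 1 (shut); "tx", "ty", "tz": the shift along the tool's x, y, z in m; "ax", "ay", "az": the turn, a rotation vector about the tool's x, y, z in degrees. A call has exactly 10 rows; each row shifts and turns the commanded pose from where the row before left it, along the tool's axes as they then stand; what a row does not reach is not made up. A row lasts 1/12 s, in which the tool goes at most 41.7 mm and 7.16 degrees, less where a joint would pass 70% of its speed; a pose out of reach is approached as far as the arm can. A call is refused whole if a number of a shift passes 0.0417 or a number of a turn 7.16, either way. A call with a gripper value outside its range is refused whole. The fingers move at their own pace and stop on an object; "squeeze" is the grip in N (left out, the last holds). Time passes only in rows, so rows that do not move let the fingers close, or fill a call up. It gives the time, the measured TCP pose, the force, the opening and the grip force at its end, in the units of the state.
- r.get_obs(): the state, without advancing time (a new reading comes with each control period).
- r.grab_frame(name): name is "scene" or "side" or "wrist"; returns the picture (480x640x3 uint8, red, green, blue); there is no depth.
- r.camera_model(name): a dict with "fx", "fy", "cx", "cy" (pixels), "position" and "orientation" of the camera in the world; the wrist camera has in their place "tool_from_camera" (4x4, takes a point from camera to tool coordinates, whose origin is the TCP and whose axes are the flange's). Camera axes: x right, y up, looking along -z (the intrinsics and any distortion apply to the point x, -y, -z); pixel columns grow to the right and rows downward; lengths in m; the calibration is good to about 2 mm. The wrist camera is an equidistant fisheye: a pixel r from the principal point sees the ray r / f radians off the axis. A picture is of the moment at which its call begins: read the wrist's pose just before it. camera_model takes no time and is no camera call.
- r.hand_in(): hands the job in; it is judged then, once.
Trained networks look in the newest picture that a camera, given by its name, has taken for a name from the list of things; names that differ only in an ending like _2 or _b are one class to them, and where a whole thing is asked for, a point or a joint stands for the part that bears it (a point fixed in the world has none). Each returns a list of dicts, best first, with "confidence" (0 to 1); they miss things now and then, are a little off and sometimes report something else, mostly with a low value. They report only what shows in the picture. A call takes as long as a camera call. They do not tell look-alikes from the thing itself.
- r.boxes_of(target, camera): "location" ([x, y, z] in m, in the coordinates of the camera as it stood for that picture, good to about 4 mm: the middle of the surface that is visible of it).
- r.tip_of(target, camera): "location" ([x, y, z] in m, in the coordinates of the camera as it stood for that picture, good to about 4 mm: a listed point, or the origin of a listed thing).
The state is a dict: "clock": time; "joints": joint angles; "qvel": joint speeds; "tau": joint torques, N m; "tcp_pos": TCP position; "orientation": TCP orientation; "contact_force": force on the tool from outside, world axes, zero at the start; "moment": the same for the moment, N m; "grip_width": finger opening in m; "gripper_force": force on a finger pad.
Only numpy, scipy, OpenCV 4.12 (cv2) and the standard library are available. Lean on these libraries where they do the work, as an engineer would, in place of code of your own. Each camera call takes 0.05 s, during which the arm holds its last target. There are 200 camera calls.

## Working session

There is one attempt and no reset: what is moved stays moved. The work goes in short steps, Python scripts to look and compute and a tool call to move; the robot and the scene stay as the last step left them, time stands still between calls to the robot, and variables do not carry over. Pictures are saved under pics/ and viewed, at most 10 in all, crops included, and the job is handed in when it is done.

Besides the shell and the picture viewer there is one more tool, called after "Emit:" by a JSON object that holds its "op" and its "data", one argument or row to a line. arm_command: Moves the arm, as the interface text tells. Its arguments: {"type":"object","properties":{"plan":{"type":"array","items":{"type":"object","properties":{"claw":{"type":"number"},"tx":{"type":"number"},"ty":{"type":"number"},"tz":{"type":"number"},"ax":{"type":"number"},"ay":{"type":"number"},"az":{"type":"number"}}}},"squeeze":{"type":"number"}},"required":["plan"]}

```bash
ls; mkdir -p pics
cat > h.py <<'E'
import numpy as np, cv2
from scipy.spatial.transform import Rotation as R
from bench import r
def campose(n):
    m=r.camera_model(n)
    if 'position' in m:
        o=np.array(m['orientation'],float)
        Rm=o if o.shape==(3,3) else R.from_rotvec(o).as_matrix()
        return Rm,np.array(m['position'])
    s=r.get_obs(); T=np.eye(4); T[:3,:3]=R.from_rotvec(s['orientation']).as_matrix(); T[:3,3]=s['tcp_pos']
    T=T@np.array(m['tool_from_camera']); return T[:3,:3],T[:3,3]
def world(n,p):
    Rm,t=campose(n); return Rm@np.array(p)+t
def save(n,f):
    im=r.grab_frame(n); cv2.imwrite('pics/'+f,cv2.cvtColor(im,cv2.COLOR_RGB2BGR)); return im
E
python3 - <<'E'
from h import *
print(r.get_obs())
for n in ['scene','side','wrist']:
    print(n,r.camera_model(n))
for n in ['scene','side']:
    save(n,n+'0.png')
    for t in ['knob_1','pin','gauge','tray','pump','screwdriver','jar']:
        for f in ['boxes_of','tip_of']:
            print(n,t,f,[(round(d['confidence'],2),world(n,d['location']).round(3).tolist()) for d in getattr(r,f)(t,n)])
E
```

```text
pics
{'clock': 0.0, 'joints': array([-1.27112227,  0.47781536,  0.02232453,  1.55645428, -0.01151018,
        1.10928658, -0.08308009]), 'qvel': array([ 0.00039004, -0.0005964 ,  0.00081639,  0.00044584, -0.00014276,
        0.00074758, -0.00059892]), 'tau': array([-8.49341359e-04, -5.96459413e+01,  1.60752095e+00, -2.81205386e+01,
        1.23738527e-02,  9.10616247e-03,  2.01133821e-05]), 'tcp_pos': array([0.26755697, 0.61940973, 0.40371369]), 'orientation': array([-6.35972434e-01, -3.07628826e+00,  2.85599290e-03]), 'contact_force': array([ 0.20810125, -0.03225157, -0.47305068]), 'moment': array([ 0.03650218, -0.04911924, -0.01903681]), 'gripper_force': 0.0, 'grip_width': 0.0850452339965452}
scene {'fx': 538.2381964777325, 'fy': 538.2381964777325, 'cx': 322.3285902234968, 'cy': 228.92951045290584, 'position': array([ 1.02485168, -0.30221068,  0.82744235]), 'orientation': array([0.58144794, 0.28928265, 0.84098239])}
side {'fx': 498.63565991452833, 'fy': 498.63565991452833, 'cx': 325.90794993523116, 'cy': 235.8293870059114, 'position': array([0.07151898, 0.55694075, 0.57803009]), 'o
[... 2068 characters left out ...]
3]), (0.6, [0.504, 0.142, 0.002])]
side pin boxes_of [(0.46, [0.649, 0.034, 0.071])]
side pin tip_of [(0.45, [0.656, 0.028, 0.054])]
side gauge boxes_of [(0.75, [0.646, 0.04, 0.045])]
side gauge tip_of [(0.6, [0.656, 0.03, 0.002])]
side tray boxes_of [(0.69, [0.492, -0.234, 0.008])]
side tray tip_of [(0.94, [0.5, -0.229, 0.001]), (0.28, [0.66, 0.288, 0.002])]
side pump boxes_of [(0.86, [0.655, 0.29, 0.016]), (0.49, [0.502, 0.284, 0.039])]
side pump tip_of [(0.97, [0.662, 0.284, 0.0])]
side screwdriver boxes_of [(0.83, [0.789, -0.1, 0.019])]
side screwdriver tip_of [(0.94, [0.759, -0.101, -0.0])]
side jar boxes_of [(0.96, [0.732, 0.219, 0.056])]
side jar tip_of [(0.65, [0.75, 0.205, -0.003])]
```

View pics/scene0.png

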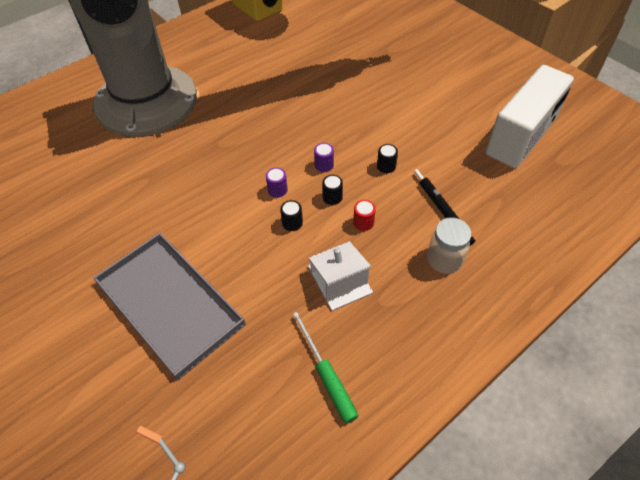

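View pics/side0.png

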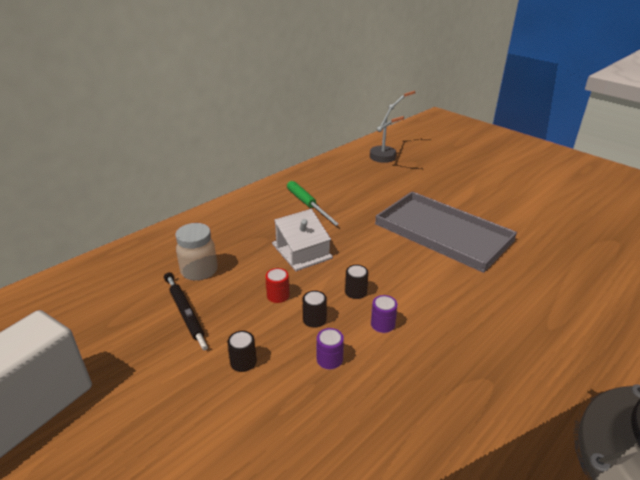

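Scene: black knobs sit at (387,158), (332,189) and (291,215), the purple and red ones are look-alikes, the gauge is at (340,270) and the tray at (170,305). The side view agrees. I'll move to a tilted pose facing the pin and measure there.

```bash
cat >> h.py <<'E'
def Rt(yaw=0.,tilt=0.):
    "tool: y level along world y (turned by yaw deg), pointing down, tilted so it leans back toward the robot"
    return R.from_euler('z',yaw,degrees=True)*R.from_matrix(np.array([[-1,0,0],[0,1,0],[0,0,-1.]]))*R.from_euler('y',-tilt,degrees=True)
def cur():
    s=r.get_obs(); return R.from_rotvec(s['orientation']),np.array(s['tcp_pos'])
def tcp_for(g,Rm,d=.155): return np.array(g)-Rm.apply([0,0,d])
def step(Rm,p,n,start=None,say=True):
    "constant row taking the start pose to the target in n rows"
    R0,p0=start or cur(); w=(R0.inv()*Rm).as_rotvec()/n; Rs=R.from_rotvec(w)
    A=sum((Rs**k).as_matrix() for k in range(n)); t=np.linalg.solve(A,R0.inv().apply(np.array(p)-p0))
    if say: print(n,'t',t.round(4).tolist(),'a',np.degrees(w).round(2).tolist())
    return t,w
def pix2plane(n,uv,z):
    m=r.camera_model(n); Rm,t=campose(n); x=(uv[0]-m['cx'])/m['fx']; y=(uv[1]-m['cy'])/m['fy']
    if n=='wrist':
        q=np.hypot(x,y); d=np.array([np.sin(q)*x/q,-np.sin(q)*y/q,-np.cos(q)])
    else: d=np.array([x,-y,-1])
    d=Rm@d; return t+d*(z-t[2])/d[2]
def proj(n,P):
    m=r.camera_model(n); Rm,t=campose(n); q=Rm.T@(np.array(P)-t); x,y,z=q[0],-q[1],-q[2]
    if n=='wrist':
        rr=np.hypot(x,y); th=np.arctan2(rr,z); k=th/rr; return np.array([m['fx']*x*k+m['cx'],m['fy']*y*k+m['cy']])
    return np.array([m['fx']*x/z+m['cx'],m['fy']*y/z+m['cy']])
E
python3 - <<'E'
from h import *
print('Rt20',Rt(0,20).as_matrix().round(2).tolist())
for n,c in [('scene',[(160,236),(96,281),(177,377),(243,322)]),('side',[(417,196),(513,234),(486,264),(378,221)])]:
    P=np.array([pix2plane(n,u,.022)[:2] for u in c]); print(P.round(3).tolist(),P.mean(0))
    for i in range(4): d=P[(i+1)%4]-P[i]; print(np.hypot(*d).round(3),np.degrees(np.arctan2(d[1],d[0])).round(1))
Rm=Rt(0,20); p=tcp_for([.656,.029,.055],Rm,.305); print(p)
for n in (16,18,20,24): step(Rm,p,n)
E
```

```text
Rt20 [[-0.94, 0.0, 0.34], [0.0, 1.0, 0.0], [-0.34, 0.0, -0.94]]
[[0.384, -0.174], [0.396, -0.308], [0.638, -0.289], [0.627, -0.157]] [ 0.51146418 -0.23211319]
0.134 -84.8
0.242 4.5
0.132 94.7
0.243 -176.0
[[0.609, -0.283], [0.384, -0.297], [0.371, -0.17], [0.603, -0.139]] [ 0.49192034 -0.22211073]
0.226 -176.4
0.128 95.9
0.234 7.4
0.143 -87.6
[0.55168386 0.029      0.34160625]
16 t [-0.0246, -0.0325, 0.0077] a [-0.25, -1.23, -1.45]
18 t [-0.0219, -0.029, 0.0069] a [-0.23, -1.1, -1.28]
20 t [-0.0196, -0.0261, 0.0062] a [-0.2, -0.99, -1.16]
24 t [-0.0163, -0.0218, 0.0052] a [-0.17, -0.82, -0.96]
```

Emit:
{"op": "arm_command", "data": {
  "plan": [
    {"tx":-0.0196,"ty":-0.0261,"tz":0.0062,"ax":-0.2,"ay":-0.99,"az":-1.16,"claw":0},
    {"tx":-0.0196,"ty":-0.0261,"tz":0.0062,"ax":-0.2,"ay":-0.99,"az":-1.16,"claw":0},
    {"tx":-0.0196,"ty":-0.0261,"tz":0.0062,"ax":-0.2,"ay":-0.99,"az":-1.16,"claw":0},
    {"tx":-0.0196,"ty":-0.0261,"tz":0.0062,"ax":-0.2,"ay":-0.99,"az":-1.16,"claw":0},
    {"tx":-0.0196,"ty":-0.0261,"tz":0.0062,"ax":-0.2,"ay":-0.99,"az":-1.16,"claw":0},
    {"tx":-0.0196,"ty":-0.0261,"tz":0.0062,"ax":-0.2,"ay":-0.99,"az":-1.16,"claw":0},
    {"tx":-0.0196,"ty":-0.0261,"tz":0.0062,"ax":-0.2,"ay":-0.99,"az":-1.16,"claw":0},
    {"tx":-0.0196,"ty":-0.0261,"tz":0.0062,"ax":-0.2,"ay":-0.99,"az":-1.16,"claw":0},
    {"tx":-0.0196,"ty":-0.0261,"tz":0.0062,"ax":-0.2,"ay":-0.99,"az":-1.16,"claw":0},
    {"tx":-0.0196,"ty":-0.0261,"tz":0.0062,"ax":-0.2,"ay":-0.99,"az":-1.16,"claw":0}
  ]
}}

```text
clock: 2.33
tcp_pos: [0.3769, 0.309, 0.3556]
orientation: [0.301, 2.949, -0.001]
contact_force: [-0.1, -0.8, 0.4]
grip_width: 0.0852
gripper_force: 0.0
```

Emit:
{"op": "arm_command", "data": {
  "plan": [
    {"tx":-0.0196,"ty":-0.0261,"tz":0.0062,"ax":-0.2,"ay":-0.99,"az":-1.16,"claw":0},
    {"tx":-0.0196,"ty":-0.0261,"tz":0.0062,"ax":-0.2,"ay":-0.99,"az":-1.16,"claw":0},
    {"tx":-0.0196,"ty":-0.0261,"tz":0.0062,"ax":-0.2,"ay":-0.99,"az":-1.16,"claw":0},
    {"tx":-0.0196,"ty":-0.0261,"tz":0.0062,"ax":-0.2,"ay":-0.99,"az":-1.16,"claw":0},
    {"tx":-0.0196,"ty":-0.0261,"tz":0.0062,"ax":-0.2,"ay":-0.99,"az":-1.16,"claw":0},
    {"tx":-0.0196,"ty":-0.0261,"tz":0.0062,"ax":-0.2,"ay":-0.99,"az":-1.16,"claw":0},
    {"tx":-0.0196,"ty":-0.0261,"tz":0.0062,"ax":-0.2,"ay":-0.99,"az":-1.16,"claw":0},
    {"tx":-0.0196,"ty":-0.0261,"tz":0.0062,"ax":-0.2,"ay":-0.99,"az":-1.16,"claw":0},
    {"tx":-0.0196,"ty":-0.0261,"tz":0.0062,"ax":-0.2,"ay":-0.99,"az":-1.16,"claw":0},
    {"tx":-0.0196,"ty":-0.0261,"tz":0.0062,"ax":-0.2,"ay":-0.99,"az":-1.16,"claw":0}
  ]
}}

```text
clock: 3.17
tcp_pos: [0.5519, 0.0276, 0.342]
orientation: [-0.003, 2.79, -0.003]
contact_force: [0.2, 1.0, 0.2]
grip_width: 0.0853
gripper_force: 0.0
```

Run:
```python
from h import *
im=save('wrist','w1.png')
print(cur()[1],cur()[0].as_rotvec())
for t in ['knob_1','pin','gauge']:
    print(t,[(round(d['confidence'],2),world('wrist',d['location']).round(4).tolist()) for d in r.tip_of(t,'wrist')])
print('pin foot/tip px',proj('wrist',[.656,.029,.055]),proj('wrist',[.656-.0089,.029,.055+.0244]))
np.save('w1pose.npy',np.r_[cur()[0].as_rotvec(),cur()[1]])
```

```text
[0.55499814 0.02089428 0.34294352] [ 0.00620121  2.78533069 -0.00817042]
knob_1 [(0.82, [0.519, 0.2771, 0.0019]), (0.58, [0.5057, 0.1345, -0.0041]), (0.56, [0.5069, 0.0347, 0.0011])]
pin [(0.69, [0.6527, 0.0263, 0.0507])]
gauge [(0.74, [0.653, 0.0281, -0.0022])]
pin foot/tip px [315.87427099 224.65720263] [315.87319    234.61151825]
```

View pics/w1.png

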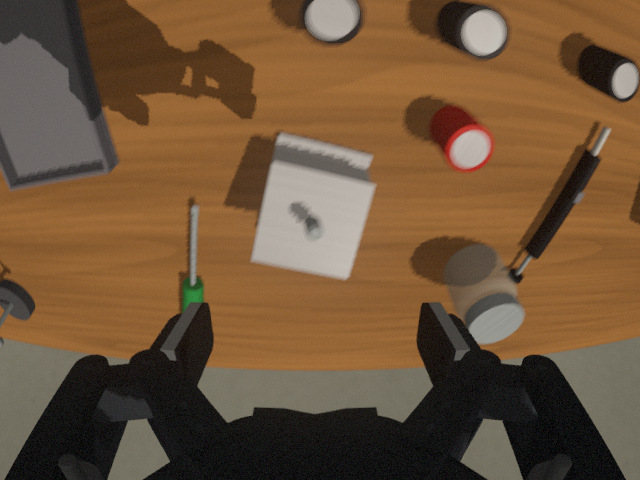

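The face quad has corners at about (277,162), (375,182), (349,278) and (251,262), with the pin tip at (314,228). The stand is yawed about -15°. I'll fit it from a settled frame.

Run:
```python
from h import *
from scipy.optimize import least_squares
R0,p0=cur()
im=save('wrist','w2.png')
print(p0,r.get_obs()['tcp_pos'],r.get_obs()['clock'])
g=im.min(2); 
hsv=cv2.cvtColor(im,cv2.COLOR_RGB2HSV); m=((hsv[...,1]<60)&(hsv[...,2]>135)).astype(np.uint8); m[:, :225]=0; m[:,400:]=0; m[:110]=0; m[300:]=0
m=cv2.morphologyEx(m,cv2.MORPH_CLOSE,np.ones((25,25)))
c=max(cv2.findContours(m,0,2)[0],key=cv2.contourArea); q=cv2.approxPolyDP(c,12,True)[:,0]; print(cv2.contourArea(c),q.tolist(), cv2.minAreaRect(c))
v=cv2.resize(im[130:300,220:400],None,fx=4,fy=4,interpolation=cv2.INTER_CUBIC)[:600]
cv2.imwrite('pics/w2c.png',cv2.cvtColor(v,cv2.COLOR_RGB2BGR))
```

```text
[0.55141309 0.02797934 0.34181434] [0.55098754 0.02937417 0.34170979] 3.4167
12759.5 [[281, 133], [254, 259], [350, 277], [373, 155]] ((317.80010986328125, 207.12815856933594), (105.53573608398438, 129.71401977539062), 12.33908748626709)
```

View pics/w2c.png

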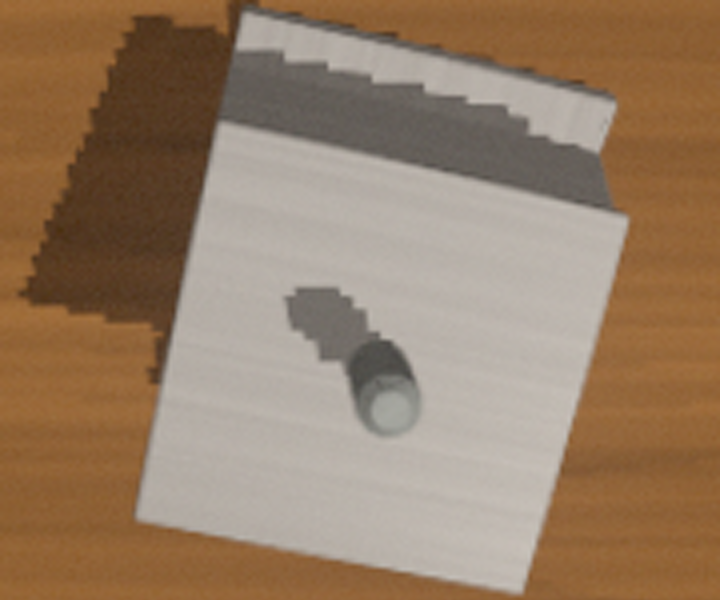

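```bash
cat > fit.py <<'E'
from h import *
from scipy.optimize import least_squares
def pinR(yaw): return R.from_euler('z',yaw,degrees=True)*R.from_euler('y',-20,degrees=True)
pts=np.array([[-.04,-.04,0],[-.04,.04,0],[.04,.04,0],[.04,-.04,0],[0,0,.026]])
def fit(uv,free_z):
    def f(v): 
        F=pinR(v[3]).apply(pts)+[v[0],v[1],.055+(v[2] if free_z else 0)]
        return np.concatenate([proj('wrist',P)-u for P,u in zip(F,uv)])
    s=least_squares(f,[.656,.029,0,-13],x_scale=[.01,.01,.01,5]); return s.x,s.fun.round(1).tolist()
E
python3 - <<'E'
from fit import *
uv=[(274.75,160.5),(376.75,183.75),(350.75,278),(254.25,259.75),(317.5,232.5)]
for z in (0,1): print(fit(uv,z))
x=fit(uv,0)[0]
print('foot px',proj('wrist',[x[0],x[1],.055]))
E
```

```text
(array([ 6.53266701e-01,  2.97909514e-02,  4.96442918e-03, -1.41590927e+01]), [-0.9, -0.7, 1.3, -0.3, 0.4, 0.9, -1.0, 0.8, 0.2, 0.1])
(array([ 6.55805607e-01,  2.97758832e-02, -3.80171156e-03, -1.41399044e+01]), [-0.2, 0.2, 0.2, 0.2, -0.1, -0.1, -0.0, 0.1, 0.1, -0.3])
foot px [314.64121868 222.42733373]
```

Run:
```python
from h import *
Rm=Rt(-14,0); step(Rm,[.503,.037,.318],7)
```

```text
7 t [0.0075, 0.0003, 0.002] a [0.34, 2.85, 1.99]
```

Emit:
{"op": "arm_command", "data": {
  "plan": [
    {"tx":0.0075,"ty":0.0003,"tz":0.002,"ax":0.34,"ay":2.85,"az":1.99,"claw":0},
    {"tx":0.0075,"ty":0.0003,"tz":0.002,"ax":0.34,"ay":2.85,"az":1.99,"claw":0},
    {"tx":0.0075,"ty":0.0003,"tz":0.002,"ax":0.34,"ay":2.85,"az":1.99,"claw":0},
    {"tx":0.0075,"ty":0.0003,"tz":0.002,"ax":0.34,"ay":2.85,"az":1.99,"claw":0},
    {"tx":0.0075,"ty":0.0003,"tz":0.002,"ax":0.34,"ay":2.85,"az":1.99,"claw":0},
    {"tx":0.0075,"ty":0.0003,"tz":0.002,"ax":0.34,"ay":2.85,"az":1.99,"claw":0},
    {"tx":0.0075,"ty":0.0003,"tz":0.002,"ax":0.34,"ay":2.85,"az":1.99,"claw":0},
    {"claw":0},
    {"claw":0},
    {"claw":0}
  ]
}}

```text
invalid input at $.plan[7]: expected keys claw, tx, ty, tz, ax, ay, az
```

```bash
cat > disc.py <<'E'
from h import *
def discs(im):
    "knob top discs: white blobs in the wrist picture -> ellipse centre px"
    hsv=cv2.cvtColor(im,cv2.COLOR_RGB2HSV); m=((hsv[...,1]<45)&(hsv[...,2]>120)).astype(np.uint8)
    out=[]
    for c in cv2.findContours(m,0,2)[0]:
        a=cv2.contourArea(c)
        if a<400: continue
        e=cv2.fitEllipse(c); A=np.pi*e[1][0]*e[1][1]/4
        if 0.85<a/A<1.15 and e[1][0]/e[1][1]>.6:
            ok=pix2plane('wrist',e[0],.046); out.append((np.round(e[0],1).tolist(),np.round(e[1],1).tolist(),ok.round(4).tolist()))
    return out
E
python3 - <<'E'
from disc import *
im=save('wrist','w3.png'); R0,p0=cur(); print(p0,R0.as_rotvec(),r.get_obs()['clock'])
for d in discs(im): print(d)
E
```

```text
[0.55077028 0.03015819 0.34170573] [-3.53245451e-03  2.79218891e+00 -1.32290865e-03] 3.4667
([311.3, 219.6], [116.7, 121.1], [0.6567, 0.0281, 0.046])
([470.1, 148.4], [32.7, 37.6], [0.5916, 0.145, 0.046])
([625.2, 79.8], [23.2, 34.3], [0.5147, 0.2793, 0.046])
([483.6, 31.7], [40.0, 42.9], [0.5052, 0.1407, 0.046])
([331.8, 15.0], [45.5, 48.4], [0.5036, 0.0411, 0.046])
```

View pics/w3.png

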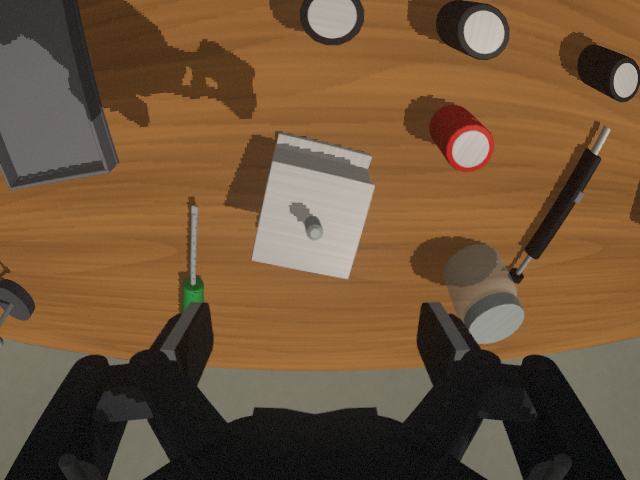

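The picture is the same view, since the call was refused for missing keys. The disc centres place the knobs at (.504,.041), (.505,.141) and (.515,.279).

Emit:
{"op": "arm_command", "data": {
  "plan": [
    {"tx":0.0075,"ty":0.0006,"tz":0.002,"ax":0.34,"ay":2.85,"az":1.99,"claw":0},
    {"tx":0.0075,"ty":0.0006,"tz":0.002,"ax":0.34,"ay":2.85,"az":1.99,"claw":0},
    {"tx":0.0075,"ty":0.0006,"tz":0.002,"ax":0.34,"ay":2.85,"az":1.99,"claw":0},
    {"tx":0.0075,"ty":0.0006,"tz":0.002,"ax":0.34,"ay":2.85,"az":1.99,"claw":0},
    {"tx":0.0075,"ty":0.0006,"tz":0.002,"ax":0.34,"ay":2.85,"az":1.99,"claw":0},
    {"tx":0.0075,"ty":0.0006,"tz":0.002,"ax":0.34,"ay":2.85,"az":1.99,"claw":0},
    {"tx":0.0075,"ty":0.0006,"tz":0.002,"ax":0.34,"ay":2.85,"az":1.99,"claw":0},
    {"tx":0,"ty":0,"tz":0,"ax":0,"ay":0,"az":0,"claw":0},
    {"tx":0,"ty":0,"tz":0,"ax":0,"ay":0,"az":0,"claw":0},
    {"tx":0,"ty":0,"tz":0,"ax":0,"ay":0,"az":0,"claw":0}
  ]
}}

```text
clock: 4.3
tcp_pos: [0.5038, 0.0394, 0.3181]
orientation: [0.379, 3.116, -0.0]
contact_force: [0.1, 0.3, -0.7]
grip_width: 0.0854
gripper_force: 0.0
```

Run:
```python
from disc import *
R0,p0=cur();im=save('wrist','w4.png');  print(p0,np.degrees((R0.inv()*Rt(-14,0)).as_rotvec()),r.get_obs()['clock'])
D=discs(im)
for d in D: print(d)
best=min(D,key=lambda d:np.hypot(d[2][0]-.504,d[2][1]-.04))[2]
print('target',best, 'in tool', R0.inv().apply(np.array(best)-p0))
step(Rt(-14,0),[best[0],best[1],.033+.155],8)
```

```text
[0.50378816 0.03938397 0.31805002] [0.0091207  0.13285529 0.14615964] 4.35
([470.5, 309.4], [29.0, 33.2], [0.5914, 0.1444, 0.046])
([316.0, 236.2], [38.1, 44.4], [0.504, 0.0414, 0.046])
([453.7, 205.5], [38.5, 42.4], [0.5053, 0.1396, 0.046])
([601.0, 182.5], [23.5, 35.6], [0.5154, 0.2781, 0.046])
([325.2, 102.9], [45.2, 46.7], [0.4193, 0.0684, 0.046])
([490.6, 86.1], [36.4, 42.8], [0.4284, 0.1829, 0.046])
target [0.504, 0.0414, 0.046] in tool [0.00090793 0.00196561 0.27204896]
8 t [0.0001, 0.0003, 0.0163] a [0.0, 0.02, 0.01]
```

Emit:
{"op": "arm_command", "data": {
  "plan": [
    {"tx":0.0001,"ty":0.0003,"tz":0.0163,"ax":0,"ay":0,"az":0,"claw":0},
    {"tx":0.0001,"ty":0.0003,"tz":0.0163,"ax":0,"ay":0,"az":0,"claw":0},
    {"tx":0.0001,"ty":0.0003,"tz":0.0163,"ax":0,"ay":0,"az":0,"claw":0},
    {"tx":0.0001,"ty":0.0003,"tz":0.0163,"ax":0,"ay":0,"az":0,"claw":0},
    {"tx":0.0001,"ty":0.0003,"tz":0.0163,"ax":0,"ay":0,"az":0,"claw":0},
    {"tx":0.0001,"ty":0.0003,"tz":0.0163,"ax":0,"ay":0,"az":0,"claw":0},
    {"tx":0.0001,"ty":0.0003,"tz":0.0163,"ax":0,"ay":0,"az":0,"claw":0},
    {"tx":0.0001,"ty":0.0003,"tz":0.0163,"ax":0,"ay":0,"az":0,"claw":0},
    {"tx":0,"ty":0,"tz":0,"ax":0,"ay":0,"az":0,"claw":0.3},
    {"tx":0,"ty":0,"tz":0,"ax":0,"ay":0,"az":0,"claw":1}
  ],
  "squeeze": 30
}}

```text
clock: 5.18
tcp_pos: [0.5034, 0.041, 0.1871]
orientation: [-0.382, -3.118, 0.001]
contact_force: [-0.4, -0.1, 0.1]
grip_width: 0.0637
gripper_force: 0.0
```

Emit:
{"op": "arm_command", "data": {
  "plan": [
    {"tx":0,"ty":0,"tz":0,"ax":0,"ay":0,"az":0,"claw":1},
    {"tx":0,"ty":0,"tz":0,"ax":0,"ay":0,"az":0,"claw":1},
    {"tx":0,"ty":0,"tz":0,"ax":0,"ay":0,"az":0,"claw":1},
    {"tx":0,"ty":0,"tz":0,"ax":0,"ay":0,"az":0,"claw":1},
    {"tx":0,"ty":0,"tz":0,"ax":0,"ay":0,"az":0,"claw":1},
    {"tx":0,"ty":0,"tz":-0.01,"ax":0,"ay":0,"az":0,"claw":1},
    {"tx":0,"ty":0,"tz":-0.02,"ax":0,"ay":0,"az":0,"claw":1},
    {"tx":0,"ty":0,"tz":-0.025,"ax":0,"ay":0,"az":0,"claw":1},
    {"tx":0,"ty":0,"tz":-0.025,"ax":0,"ay":0,"az":0,"claw":1},
    {"tx":0,"ty":0,"tz":-0.02,"ax":0,"ay":0,"az":0,"claw":1}
  ]
}}

```text
clock: 6.02
tcp_pos: [0.5035, 0.041, 0.2899]
orientation: [0.383, 3.116, 0.0]
contact_force: [0.7, -0.7, -0.4]
grip_width: 0.0391
gripper_force: 30.3
```

```bash
cat > pinpose.py <<'E'
from fit import *
FOOT=np.array([.6545,.0298,.0540]); YAW=-14.15
AX=pinR(YAW).apply([0,0,1])
RT=Rt(YAW,20)
G=.033  # grasp height above knob underside
def tcp_at(h): return FOOT+AX*(h+G+.155)   # knob underside h above the foot
E
python3 - <<'E'
from pinpose import *
R0,p0=cur(); print(p0,AX,-RT.apply([0,0,1]),r.get_obs()['clock'])
print(tcp_at(.045)); step(RT,tcp_at(.045),9)
E
```

```text
[0.50350657 0.04099423 0.28986578] [-0.33164293  0.08361069  0.93969262] [-0.33164293  0.08361069  0.93969262] 6.0167
[0.5772272  0.04928129 0.27294838]
9 t [-0.0074, 0.0029, 0.0031] a [0.01, -2.21, 0.01]
```

Emit:
{"op": "arm_command", "data": {
  "plan": [
    {"tx":-0.0074,"ty":0.0029,"tz":0.0031,"ax":0.01,"ay":-2.21,"az":0.01,"claw":1},
    {"tx":-0.0074,"ty":0.0029,"tz":0.0031,"ax":0.01,"ay":-2.21,"az":0.01,"claw":1},
    {"tx":-0.0074,"ty":0.0029,"tz":0.0031,"ax":0.01,"ay":-2.21,"az":0.01,"claw":1},
    {"tx":-0.0074,"ty":0.0029,"tz":0.0031,"ax":0.01,"ay":-2.21,"az":0.01,"claw":1},
    {"tx":-0.0074,"ty":0.0029,"tz":0.0031,"ax":0.01,"ay":-2.21,"az":0.01,"claw":1},
    {"tx":-0.0074,"ty":0.0029,"tz":0.0031,"ax":0.01,"ay":-2.21,"az":0.01,"claw":1},
    {"tx":-0.0074,"ty":0.0029,"tz":0.0031,"ax":0.01,"ay":-2.21,"az":0.01,"claw":1},
    {"tx":-0.0074,"ty":0.0029,"tz":0.0031,"ax":0.01,"ay":-2.21,"az":0.01,"claw":1},
    {"tx":-0.0074,"ty":0.0029,"tz":0.0031,"ax":0.01,"ay":-2.21,"az":0.01,"claw":1},
    {"tx":0,"ty":0,"tz":0,"ax":0,"ay":0,"az":0,"claw":1}
  ]
}}

```text
clock: 6.85
tcp_pos: [0.5782, 0.0502, 0.2709]
orientation: [0.341, 2.772, -0.062]
contact_force: [0.4, -0.0, -1.0]
grip_width: 0.0388
gripper_force: 30.3
```

Run:
```python
from pinpose import *
im=save('wrist','w5.png'); R0,p0=cur(); print(p0,r.get_obs()['clock'])
v=cv2.resize(im[160:360,200:430],None,fx=3,fy=3,interpolation=cv2.INTER_CUBIC)
cv2.imwrite('pics/w5c.png',cv2.cvtColor(v,cv2.COLOR_RGB2BGR))
F=pinR(YAW).apply(pts)+FOOT
for P in list(F)+[FOOT]: print((proj('wrist',P)-[200,160])*3)
print('knob underside centre',(proj('wrist',p0+R0.apply([0,0,.155+G]))-[200,160])*3)
step(RT,tcp_at(.045),1)
```

```text
[0.5774552  0.04989511 0.27065894] 6.9
[117.94448984 100.18376381]
[553.55836159 100.27782998]
[529.25873661 483.94357596]
[143.66587065 483.02065342]
[334.34682709 360.08423529]
[335.70964561 305.03782792]
knob underside centre [336.15605874 397.76348878]
1 t [-0.0007, -0.0007, -0.0022] a [-0.06, -0.1, 0.11]
```

View pics/w5c.png

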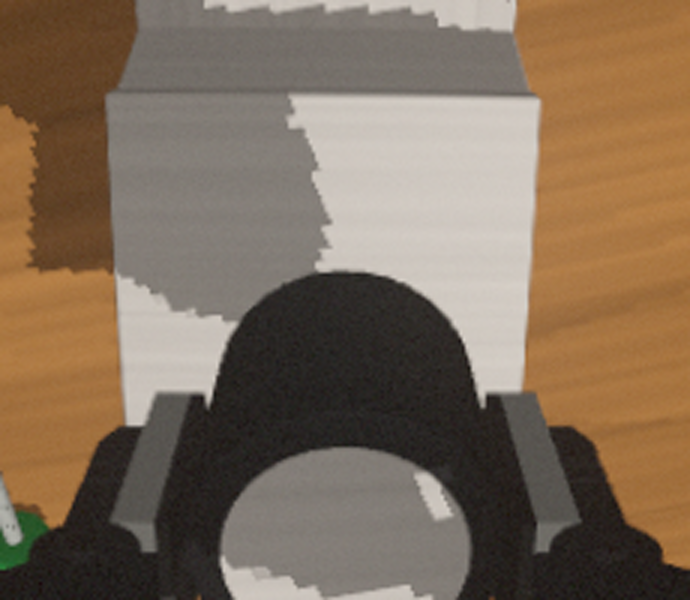

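The held knob is centred at col 345 and the stand's face at col 323, so the pin is about 4.2 mm off along tool -y. The earlier fit used a pose that was still settling. Next I'll check the tool-x offset using the rim (343,272) and the low edge row 96.

Run:
```python
from pinpose import *
import h
Rp=R.from_rotvec([.341,2.772,-.062]); pp=np.array([.5782,.0502,.2709])
m=r.camera_model('wrist'); C=np.array(m['tool_from_camera'])
def pj(P,b,Rm,p):   # P world; b camera bias in tool
    q=C[:3,:3].T@(Rm.inv().apply(np.array(P)-p)-C[:3,3]-b); x,y,z=q[0],-q[1],-q[2]; rr=np.hypot(x,y); k=np.arctan2(rr,z)/rr
    return np.array([m['fx']*x*k+m['cx'],m['fy']*y*k+m['cy']])
uv2=[(274.75,160.5),(376.75,183.75),(350.75,278),(254.25,259.75),(317.5,232.5)]
R2=R.from_rotvec([-.003,2.79,-.003]); p2=np.array([.55141,.02798,.34181])
uv5=[(107/3+200,95.5/3+160),(540/3+200,97/3+160)]
G0=.0321
def f(v):  # foot x,y,yaw, camera bias 3, knob x,y in tool
    F=pinR(v[2]*100).apply(pts)+[v[0],v[1],.055]
    e=[pj(P,v[3:6],R2,p2)-u for P,u in zip(F,uv2)]+[pj(P,v[3:6],Rp,pp)-u for P,u in zip(F[:2],uv5)]
    th=np.linspace(0,2*np.pi,73)
    rim=np.array([pj(pp+Rp.apply([v[6]+.02*np.cos(t),.02*np.sin(t),.155+G0]),v[3:6],Rp,pp) for t in th])
    top=rim[:,1].min()
    e.append([top-(271/3+160), rim[:,0][rim[:,1].argmin()]-(344/3+200)])
    # hover disc w4
    R4=Rt(-14.15,0); e.append(pj(np.array([.5038,.0394,.318])+R4.apply([v[6],.0000+v[7],.272]),v[3:6],R4,np.array([.5038,.0394,.318]))-(316,236.2)) if 0 else None
    return np.r_[np.concatenate(e),v[3:6]/.001*.3,v[6]/.001*.3]
s=least_squares(f,[.6545,.028,-.1415,0,0,0,0,0],x_scale=.01); print(s.x.round(4),s.fun.round(1))
F=np.array([s.x[0],s.x[1],.055]); 
print('pin in tool lateral',Rp.inv().apply(F-pp), 'axis dir', Rp.inv().apply(pinR(s.x[2]*100).apply([0,0,1])))
print('knob x',s.x[6]); R0,p0=cur(); print('now',p0, R0.inv().apply(F-p0),np.degrees((R0.inv()*Rt(s.x[2]*100,20)).as_rotvec()))
```

```text
[ 0.6537  0.0273 -0.1409  0.001  -0.0012 -0.0027  0.0012  0.    ] [-0.6 -0.3  0.5 -0.1 -0.1  0.  -0.5  0.1 -0.  -0.3  0.4  0.6  0.2 -0.1
  0.1 -0.1  0.3 -0.4 -0.8  0.4]
pin in tool lateral [ 1.89154492e-04 -3.71161366e-03  2.29836593e-01] axis dir [-1.73306665e-03 -7.04293486e-04 -9.99998250e-01]
knob x 0.0012166263936631673
now [0.5774552  0.04989511 0.27065894] [-0.00129445 -0.00307389  0.22983174] [-0.08060313 -0.09771537  0.05516554]
```

Emit:
{"op": "arm_command", "data": {
  "plan": [
    {"tx":-0.0006,"ty":-0.001,"tz":0.004,"ax":-0.03,"ay":-0.03,"az":0.02,"claw":1},
    {"tx":-0.0006,"ty":-0.001,"tz":0.004,"ax":-0.03,"ay":-0.03,"az":0.02,"claw":1},
    {"tx":-0.0007,"ty":-0.0011,"tz":0.004,"ax":-0.03,"ay":-0.03,"az":0.02,"claw":1},
    {"tx":0,"ty":0,"tz":0.001,"ax":0,"ay":0,"az":0,"claw":1},
    {"tx":0,"ty":0,"tz":0.002,"ax":0,"ay":0,"az":0,"claw":1},
    {"tx":0,"ty":0,"tz":0.002,"ax":0,"ay":0,"az":0,"claw":1},
    {"tx":0,"ty":0,"tz":0.002,"ax":0,"ay":0,"az":0,"claw":1},
    {"tx":0,"ty":0,"tz":0.002,"ax":0,"ay":0,"az":0,"claw":1},
    {"tx":0,"ty":0,"tz":0.001,"ax":0,"ay":0,"az":0,"claw":1},
    {"tx":0,"ty":0,"tz":0,"ax":0,"ay":0,"az":0,"claw":1}
  ],
  "squeeze": 24
}}

```text
clock: 7.73
tcp_pos: [0.5857, 0.0442, 0.2499]
orientation: [0.344, 2.774, -0.06]
contact_force: [-0.1, 0.2, -0.4]
grip_width: 0.0388
gripper_force: 30.3
```

```bash
sed -i 's/^FOOT.*/FOOT=np.array([.6537,.0273,.055]); YAW=-14.1/' pinpose.py
cat >> pinpose.py <<'E'
def rel():
    s=r.get_obs(); R0,p0=cur(); q=R0.inv().apply(FOOT-p0)
    print('clk',round(s['clock'],2),'pin lateral mm',(q[:2]*1e3).round(2),'h mm',((q[2]-.155-.0321)*1e3).round(2),'F tool',R0.inv().apply(s['contact_force']).round(1),'M tool',R0.inv().apply(s['moment']).round(2),'grip',round(s['grip_width'],4))
E
python3 -c "
from pinpose import *
rel()"
```

```text
clk 7.73 pin lateral mm [0.77 0.17] h mm 19.99 F tool [0.3 0.2 0.3] M tool [-0.06  0.42 -0.01] grip 0.0388
```

Emit:
{"op": "arm_command", "data": {
  "plan": [
    {"tx":0,"ty":0,"tz":0.001,"ax":0,"ay":0,"az":0,"claw":1},
    {"tx":0,"ty":0,"tz":0.001,"ax":0,"ay":0,"az":0,"claw":1},
    {"tx":0,"ty":0,"tz":0.001,"ax":0,"ay":0,"az":0,"claw":1},
    {"tx":0,"ty":0,"tz":0.0008,"ax":0,"ay":0,"az":0,"claw":1},
    {"tx":0,"ty":0,"tz":0.0005,"ax":0,"ay":0,"az":0,"claw":1},
    {"tx":0,"ty":0,"tz":0.0005,"ax":0,"ay":0,"az":0,"claw":1},
    {"tx":0,"ty":0,"tz":0.0005,"ax":0,"ay":0,"az":0,"claw":1},
    {"tx":0,"ty":0,"tz":0.0005,"ax":0,"ay":0,"az":0,"claw":1},
    {"tx":0,"ty":0,"tz":0,"ax":0,"ay":0,"az":0,"claw":1},
    {"tx":0,"ty":0,"tz":0,"ax":0,"ay":0,"az":0,"claw":1}
  ]
}}

```text
clock: 8.57
tcp_pos: [0.5881, 0.0437, 0.2472]
orientation: [0.345, 2.771, -0.058]
contact_force: [-11.8, 0.6, 25.1]
grip_width: 0.0391
gripper_force: 32.5
```

```bash
python3 -c "
from pinpose import *
rel()"
```

```text
clk 8.57 pin lateral mm [ 2.64 -0.3 ] h mm 16.61 F tool [  2.3  -2.3 -27.6] M tool [0.47 1.2  0.02] grip 0.0391
```

Emit:
{"op": "arm_command", "data": {
  "plan": [
    {"tx":0.0008,"ty":-0.0002,"tz":-0.001,"ax":0,"ay":0,"az":0,"claw":1},
    {"tx":0.0004,"ty":-0.0001,"tz":-0.001,"ax":0,"ay":0,"az":0,"claw":1},
    {"tx":0,"ty":0,"tz":0,"ax":0,"ay":0,"az":0,"claw":1},
    {"tx":0,"ty":0,"tz":0,"ax":0,"ay":0,"az":0,"claw":1},
    {"tx":0,"ty":0,"tz":0,"ax":0,"ay":0,"az":0,"claw":1},
    {"tx":0,"ty":0,"tz":0,"ax":0,"ay":0,"az":0,"claw":1},
    {"tx":0,"ty":0,"tz":0,"ax":0,"ay":0,"az":0,"claw":1},
    {"tx":0,"ty":0,"tz":0,"ax":0,"ay":0,"az":0,"claw":1},
    {"tx":0,"ty":0,"tz":0,"ax":0,"ay":0,"az":0,"claw":1},
    {"tx":0,"ty":0,"tz":0,"ax":0,"ay":0,"az":0,"claw":1}
  ]
}}

```text
clock: 9.4
tcp_pos: [0.5867, 0.0441, 0.2472]
orientation: [0.343, 2.771, -0.059]
contact_force: [-2.0, 0.8, 9.0]
grip_width: 0.0389
gripper_force: 31.2
```

```bash
python3 -c "
from pinpose import *
rel(); save('scene','s6.png')"
```

```text
clk 9.4 pin lateral mm [ 1.38 -0.24] h mm 17.14 F tool [-1.1  0.3 -9.1] M tool [-0.07  0.18  0.07] grip 0.0389
```

Stopped at h≈17 mm with a centred axial force, so this is a misfit. I'll withdraw it and take it to the tray.

Run:
```python
from pinpose import *
R0,p0=cur(); p1=p0+R0.apply([0,0,-.040]); print(p1)
step(Rt(-10,0),[.553,-.229,.265],12,(R0,p1)); step(Rt(-10,0),[.553,-.229,.265],13,(R0,p1))
```

```text
[0.57331631 0.04733667 0.28473273]
12 t [-0.0029, -0.0229, 0.0023] a [-0.05, 1.68, -0.34]
13 t [-0.0026, -0.0211, 0.0021] a [-0.05, 1.55, -0.31]
```

Emit:
{"op": "arm_command", "data": {
  "plan": [
    {"tx":0,"ty":0,"tz":-0.006,"ax":0,"ay":0,"az":0,"claw":1},
    {"tx":0,"ty":0,"tz":-0.008,"ax":0,"ay":0,"az":0,"claw":1},
    {"tx":0,"ty":0,"tz":-0.008,"ax":0,"ay":0,"az":0,"claw":1},
    {"tx":0,"ty":0,"tz":-0.009,"ax":0,"ay":0,"az":0,"claw":1},
    {"tx":0,"ty":0,"tz":-0.009,"ax":0,"ay":0,"az":0,"claw":1},
    {"tx":-0.0026,"ty":-0.0211,"tz":0.0021,"ax":-0.05,"ay":1.55,"az":-0.31,"claw":1},
    {"tx":-0.0026,"ty":-0.0211,"tz":0.0021,"ax":-0.05,"ay":1.55,"az":-0.31,"claw":1},
    {"tx":-0.0026,"ty":-0.0211,"tz":0.0021,"ax":-0.05,"ay":1.55,"az":-0.31,"claw":1},
    {"tx":-0.0026,"ty":-0.0211,"tz":0.0021,"ax":-0.05,"ay":1.55,"az":-0.31,"claw":1},
    {"tx":-0.0026,"ty":-0.0211,"tz":0.0021,"ax":-0.05,"ay":1.55,"az":-0.31,"claw":1}
  ]
}}

```text
clock: 10.28
tcp_pos: [0.5625, -0.0598, 0.2784]
orientation: [0.319, 2.912, -0.038]
contact_force: [-0.3, 0.4, -1.5]
grip_width: 0.0387
gripper_force: 30.6
```

Emit:
{"op": "arm_command", "data": {
  "plan": [
    {"tx":-0.0026,"ty":-0.0211,"tz":0.0021,"ax":-0.05,"ay":1.55,"az":-0.31,"claw":1},
    {"tx":-0.0026,"ty":-0.0211,"tz":0.0021,"ax":-0.05,"ay":1.55,"az":-0.31,"claw":1},
    {"tx":-0.0026,"ty":-0.0211,"tz":0.0021,"ax":-0.05,"ay":1.55,"az":-0.31,"claw":1},
    {"tx":-0.0026,"ty":-0.0211,"tz":0.0021,"ax":-0.05,"ay":1.55,"az":-0.31,"claw":1},
    {"tx":-0.0026,"ty":-0.0211,"tz":0.0021,"ax":-0.05,"ay":1.55,"az":-0.31,"claw":1},
    {"tx":-0.0026,"ty":-0.0211,"tz":0.0021,"ax":-0.05,"ay":1.55,"az":-0.31,"claw":1},
    {"tx":-0.0026,"ty":-0.0211,"tz":0.0021,"ax":-0.05,"ay":1.55,"az":-0.31,"claw":1},
    {"tx":-0.0026,"ty":-0.0211,"tz":0.0021,"ax":-0.05,"ay":1.55,"az":-0.31,"claw":1},
    {"tx":0,"ty":0,"tz":0,"ax":0,"ay":0,"az":0,"claw":1},
    {"tx":0,"ty":0,"tz":0,"ax":0,"ay":0,"az":0,"claw":1}
  ]
}}

```text
clock: 11.12
tcp_pos: [0.5511, -0.2303, 0.2644]
orientation: [-0.28, -3.127, 0.002]
contact_force: [-0.7, 0.3, -0.1]
grip_width: 0.039
gripper_force: 30.6
```

Run:
```python
from pinpose import *
im=save('wrist','w7.png'); R0,p0=cur(); print(p0,R0.as_rotvec(),r.get_obs()['clock'],r.get_obs()['grip_width'])
for P in [(.125,.07),(-.125,.07),(-.125,-.07),(.125,-.07)]:
    a=np.radians(5); print(proj('wrist',[.506+P[0]*np.cos(a)-P[1]*np.sin(a),-.233+P[0]*np.sin(a)+P[1]*np.cos(a),.022]))
step(Rt(-10,0),[.553,-.229,.192],7)
```

```text
[ 0.55139501 -0.22884722  0.26427186] [-2.76574615e-01 -3.12703440e+00  5.68975885e-04] 11.1667 0.038724495226425786
[440.71368913 331.80453692]
[352.07783143 -48.5430775 ]
[128.28000061  23.91761446]
[248.18502735 376.47524464]
7 t [-0.0002, 0.0, 0.0103] a [-0.0, -0.02, -0.02]
```

View pics/w7.png

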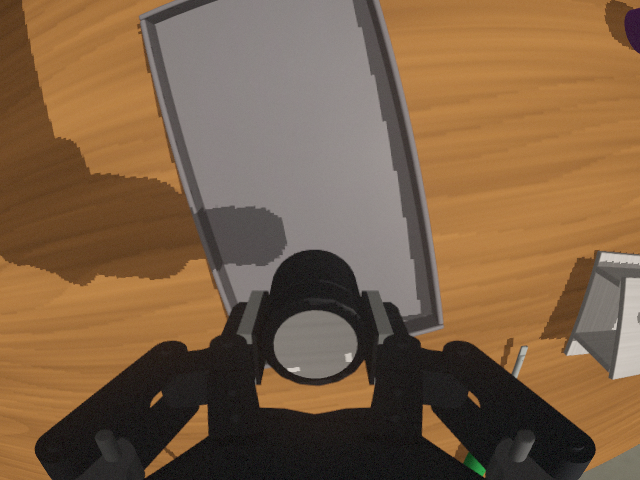

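Tray corners seen at (441,325) and (143,16) match the prediction. Knob is over the tray, so lower and release.

Emit:
{"op": "arm_command", "data": {
  "plan": [
    {"tx":0,"ty":0,"tz":0.012,"ax":0,"ay":0,"az":0,"claw":1},
    {"tx":0,"ty":0,"tz":0.014,"ax":0,"ay":0,"az":0,"claw":1},
    {"tx":0,"ty":0,"tz":0.014,"ax":0,"ay":0,"az":0,"claw":1},
    {"tx":0,"ty":0,"tz":0.012,"ax":0,"ay":0,"az":0,"claw":1},
    {"tx":0,"ty":0,"tz":0.01,"ax":0,"ay":0,"az":0,"claw":1},
    {"tx":0,"ty":0,"tz":0.006,"ax":0,"ay":0,"az":0,"claw":1},
    {"tx":0,"ty":0,"tz":0.0035,"ax":0,"ay":0,"az":0,"claw":1},
    {"tx":0,"ty":0,"tz":0,"ax":0,"ay":0,"az":0,"claw":1},
    {"tx":0,"ty":0,"tz":0,"ax":0,"ay":0,"az":0,"claw":1},
    {"tx":0,"ty":0,"tz":0,"ax":0,"ay":0,"az":0,"claw":0.5}
  ]
}}

```text
clock: 12.0
tcp_pos: [0.5516, -0.229, 0.1927]
orientation: [-0.275, -3.128, 0.001]
contact_force: [-0.2, 1.0, -0.3]
grip_width: 0.0428
gripper_force: 0.0
```

Emit:
{"op": "arm_command", "data": {
  "plan": [
    {"tx":0,"ty":0,"tz":0,"ax":0,"ay":0,"az":0,"claw":0.3},
    {"tx":0,"ty":0,"tz":0,"ax":0,"ay":0,"az":0,"claw":0.2},
    {"tx":0,"ty":0,"tz":0,"ax":0,"ay":0,"az":0,"claw":0.2},
    {"tx":0,"ty":0,"tz":0,"ax":0,"ay":0,"az":0,"claw":0.2},
    {"tx":0,"ty":0,"tz":-0.01,"ax":0,"ay":0,"az":0,"claw":0.2},
    {"tx":0,"ty":0,"tz":-0.02,"ax":0,"ay":0,"az":0,"claw":0.2},
    {"tx":0,"ty":0,"tz":-0.03,"ax":0,"ay":0,"az":0,"claw":0.2},
    {"tx":0,"ty":0,"tz":-0.03,"ax":0,"ay":0,"az":0,"claw":0.1},
    {"tx":0,"ty":0,"tz":-0.02,"ax":0,"ay":0,"az":0,"claw":0},
    {"tx":0,"ty":0,"tz":0,"ax":0,"ay":0,"az":0,"claw":0}
  ]
}}

```text
clock: 12.83
tcp_pos: [0.5531, -0.2298, 0.308]
orientation: [0.276, 3.124, -0.003]
contact_force: [0.9, -0.4, -0.7]
grip_width: 0.0859
gripper_force: 0.0
```

Run:
```python
from disc import *
R0,p0=cur(); im=save('wrist','w8.png'); print(p0,r.get_obs()['clock'],r.get_obs()['grip_width'])
for d in discs(im): print(d)
# hover over knob B
step(Rt(-14,0),[.505,.1395,.300],14); step(Rt(-14,0),[.505,.1395,.300],16)
```

```text
[ 0.55309464 -0.22981414  0.30795194] 12.8833 0.08539493683477156
14 t [0.0088, 0.0251, 0.0004] a [-0.0, 0.01, 0.28]
16 t [0.0077, 0.022, 0.0003] a [-0.0, 0.01, 0.24]
```

Emit:
{"op": "arm_command", "data": {
  "plan": [
    {"tx":0.0077,"ty":0.022,"tz":0.0003,"ax":0,"ay":0.01,"az":0.24,"claw":0},
    {"tx":0.0077,"ty":0.022,"tz":0.0003,"ax":0,"ay":0.01,"az":0.24,"claw":0},
    {"tx":0.0077,"ty":0.022,"tz":0.0003,"ax":0,"ay":0.01,"az":0.24,"claw":0},
    {"tx":0.0077,"ty":0.022,"tz":0.0003,"ax":0,"ay":0.01,"az":0.24,"claw":0},
    {"tx":0.0077,"ty":0.022,"tz":0.0003,"ax":0,"ay":0.01,"az":0.24,"claw":0},
    {"tx":0.0077,"ty":0.022,"tz":0.0003,"ax":0,"ay":0.01,"az":0.24,"claw":0},
    {"tx":0.0077,"ty":0.022,"tz":0.0003,"ax":0,"ay":0.01,"az":0.24,"claw":0},
    {"tx":0.0077,"ty":0.022,"tz":0.0003,"ax":0,"ay":0.01,"az":0.24,"claw":0},
    {"tx":0.0077,"ty":0.022,"tz":0.0003,"ax":0,"ay":0.01,"az":0.24,"claw":0},
    {"tx":0.0077,"ty":0.022,"tz":0.0003,"ax":0,"ay":0.01,"az":0.24,"claw":0}
  ]
}}

```text
clock: 13.72
tcp_pos: [0.5178, 0.0028, 0.2987]
orientation: [-0.341, -3.117, 0.001]
contact_force: [-0.1, 0.2, 0.3]
grip_width: 0.0853
gripper_force: 0.0
```

Emit:
{"op": "arm_command", "data": {
  "plan": [
    {"tx":0.0077,"ty":0.022,"tz":0.0003,"ax":0,"ay":0.01,"az":0.24,"claw":0},
    {"tx":0.0077,"ty":0.022,"tz":0.0003,"ax":0,"ay":0.01,"az":0.24,"claw":0},
    {"tx":0.0077,"ty":0.022,"tz":0.0003,"ax":0,"ay":0.01,"az":0.24,"claw":0},
    {"tx":0.0077,"ty":0.022,"tz":0.0003,"ax":0,"ay":0.01,"az":0.24,"claw":0},
    {"tx":0.0077,"ty":0.022,"tz":0.0003,"ax":0,"ay":0.01,"az":0.24,"claw":0},
    {"tx":0.0077,"ty":0.022,"tz":0.0003,"ax":0,"ay":0.01,"az":0.24,"claw":0},
    {"tx":0,"ty":0,"tz":0,"ax":0,"ay":0,"az":0,"claw":0},
    {"tx":0,"ty":0,"tz":0,"ax":0,"ay":0,"az":0,"claw":0},
    {"tx":0,"ty":0,"tz":0,"ax":0,"ay":0,"az":0,"claw":0},
    {"tx":0,"ty":0,"tz":0,"ax":0,"ay":0,"az":0,"claw":0}
  ]
}}

```text
clock: 14.55
tcp_pos: [0.5034, 0.1395, 0.2974]
orientation: [-0.382, -3.112, 0.002]
contact_force: [0.0, 0.3, 1.1]
grip_width: 0.0858
gripper_force: 0.0
```

```bash
cat > hov.py <<'E'
from disc import *
import sys
x,y=map(float,sys.argv[1:3])
R0,p0=cur();im=save('wrist','hov%d.png'%(y*1000)); print(p0,r.get_obs()['clock'])
D=discs(im); best=min(D,key=lambda d:np.hypot(d[2][0]-x,d[2][1]-y))[2]
print('target',best,'in tool',R0.inv().apply(np.array(best)-p0))
step(Rt(-14,0),[best[0],best[1],.1871],8)
E
python3 hov.py .505 .1395
```

```text
[0.50338203 0.13952035 0.29742274] 14.6
target [0.5918, 0.1444, 0.046] in tool [-0.08613528  0.02664689  0.25084975]
8 t [-0.0106, 0.0033, 0.0138] a [-0.01, -0.04, -0.0]
```

Run:
```python
from h import *
im=cv2.imread('pics/hov139.png'); u=proj('wrist',[.505,.1395,.046]); print(u)
c=im[int(u[1])-45:int(u[1])+45,int(u[0])-45:int(u[0])+45]; cv2.imwrite('pics/b.png',cv2.resize(c,None,fx=5,fy=5))
```

```text
[313.94608181 251.89736507]
```

View pics/b.png

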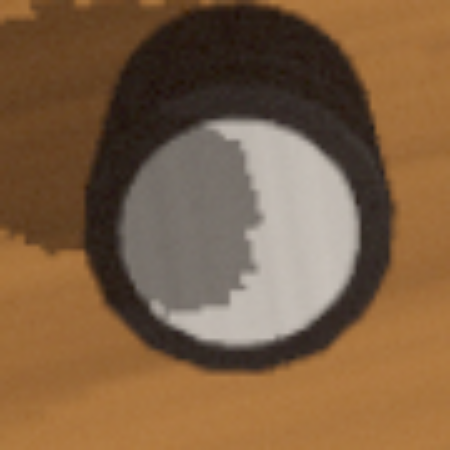

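The disc is half shaded, with its centre at px (316,252.4), which means a shift of about (-1.8, +1.0) mm. Descend, grip and lift.

Emit:
{"op": "arm_command", "data": {
  "plan": [
    {"tx":-0.0003,"ty":0.0002,"tz":0.0138,"ax":0,"ay":-0.04,"az":0,"claw":0},
    {"tx":-0.0003,"ty":0.0002,"tz":0.0138,"ax":0,"ay":-0.04,"az":0,"claw":0},
    {"tx":-0.0003,"ty":0.0002,"tz":0.0138,"ax":0,"ay":-0.04,"az":0,"claw":0},
    {"tx":-0.0003,"ty":0.0002,"tz":0.0138,"ax":0,"ay":-0.04,"az":0,"claw":0},
    {"tx":-0.0003,"ty":0.0002,"tz":0.0138,"ax":0,"ay":-0.04,"az":0,"claw":0},
    {"tx":-0.0002,"ty":0,"tz":0.0138,"ax":0,"ay":-0.04,"az":0,"claw":0},
    {"tx":-0.0001,"ty":0,"tz":0.0138,"ax":0,"ay":-0.04,"az":0,"claw":0},
    {"tx":0,"ty":0,"tz":0.0138,"ax":0,"ay":-0.04,"az":0,"claw":0},
    {"tx":0,"ty":0,"tz":0,"ax":0,"ay":0,"az":0,"claw":0.3},
    {"tx":0,"ty":0,"tz":0,"ax":0,"ay":0,"az":0,"claw":1}
  ],
  "squeeze": 30
}}

```text
clock: 15.43
tcp_pos: [0.505, 0.1404, 0.187]
orientation: [-0.382, -3.117, 0.003]
contact_force: [0.2, -1.4, 0.2]
grip_width: 0.064
gripper_force: 0.0
```

Emit:
{"op": "arm_command", "data": {
  "plan": [
    {"tx":0,"ty":0,"tz":0,"ax":0,"ay":0,"az":0,"claw":1},
    {"tx":0,"ty":0,"tz":0,"ax":0,"ay":0,"az":0,"claw":1},
    {"tx":0,"ty":0,"tz":0,"ax":0,"ay":0,"az":0,"claw":1},
    {"tx":0,"ty":0,"tz":0,"ax":0,"ay":0,"az":0,"claw":1},
    {"tx":0,"ty":0,"tz":0,"ax":0,"ay":0,"az":0,"claw":1},
    {"tx":0,"ty":0,"tz":-0.01,"ax":0,"ay":0,"az":0,"claw":1},
    {"tx":0,"ty":0,"tz":-0.02,"ax":0,"ay":0,"az":0,"claw":1},
    {"tx":0,"ty":0,"tz":-0.025,"ax":0,"ay":0,"az":0,"claw":1},
    {"tx":0,"ty":0,"tz":-0.025,"ax":0,"ay":0,"az":0,"claw":1},
    {"tx":0,"ty":0,"tz":-0.02,"ax":0,"ay":0,"az":0,"claw":1}
  ]
}}

```text
clock: 16.27
tcp_pos: [0.5051, 0.1415, 0.2898]
orientation: [0.38, 3.117, -0.0]
contact_force: [0.0, 0.1, -1.2]
grip_width: 0.0392
gripper_force: 30.3
```

```bash
sed -i 's/>120/>75/' disc.py
cat >> pinpose.py <<'E'
KX=.0007  # knob centre in tool x
def goal(h): return FOOT+AX*(h+.155+.0321)-RT.apply([KX,0,0])
E
python3 - <<'E'
from pinpose import *
print(cur()[1],r.get_obs()['clock'])
step(RT,goal(.032),10); step(RT,goal(.032),12)
E
```

```text
[0.50513743 0.14149904 0.28979106] 16.2667
10 t [-0.0092, -0.0075, 0.0044] a [0.0, -1.99, 0.02]
12 t [-0.0077, -0.0062, 0.0037] a [0.0, -1.66, 0.02]
```

Emit:
{"op": "arm_command", "data": {
  "plan": [
    {"tx":-0.0077,"ty":-0.0062,"tz":0.0037,"ax":0,"ay":-1.66,"az":0.02,"claw":1},
    {"tx":-0.0077,"ty":-0.0062,"tz":0.0037,"ax":0,"ay":-1.66,"az":0.02,"claw":1},
    {"tx":-0.0077,"ty":-0.0062,"tz":0.0037,"ax":0,"ay":-1.66,"az":0.02,"claw":1},
    {"tx":-0.0077,"ty":-0.0062,"tz":0.0037,"ax":0,"ay":-1.66,"az":0.02,"claw":1},
    {"tx":-0.0077,"ty":-0.0062,"tz":0.0037,"ax":0,"ay":-1.66,"az":0.02,"claw":1},
    {"tx":-0.0077,"ty":-0.0062,"tz":0.0037,"ax":0,"ay":-1.66,"az":0.02,"claw":1},
    {"tx":-0.0077,"ty":-0.0062,"tz":0.0037,"ax":0,"ay":-1.66,"az":0.02,"claw":1},
    {"tx":-0.0077,"ty":-0.0062,"tz":0.0037,"ax":0,"ay":-1.66,"az":0.02,"claw":1},
    {"tx":-0.0077,"ty":-0.0062,"tz":0.0037,"ax":0,"ay":-1.66,"az":0.02,"claw":1},
    {"tx":-0.0077,"ty":-0.0062,"tz":0.0037,"ax":0,"ay":-1.66,"az":0.02,"claw":1}
  ]
}}

```text
clock: 17.1
tcp_pos: [0.5687, 0.0614, 0.2614]
orientation: [0.35, 2.831, -0.051]
contact_force: [0.2, 0.3, -0.6]
grip_width: 0.0389
gripper_force: 30.3
```

Emit:
{"op": "arm_command", "data": {
  "plan": [
    {"tx":-0.0077,"ty":-0.0062,"tz":0.0037,"ax":0,"ay":-1.66,"az":0.02,"claw":1},
    {"tx":-0.0077,"ty":-0.0062,"tz":0.0037,"ax":0,"ay":-1.66,"az":0.02,"claw":1},
    {"tx":0,"ty":0,"tz":0,"ax":0,"ay":0,"az":0,"claw":1},
    {"tx":0,"ty":0,"tz":0,"ax":0,"ay":0,"az":0,"claw":1},
    {"tx":0,"ty":0,"tz":0,"ax":0,"ay":0,"az":0,"claw":1},
    {"tx":0,"ty":0,"tz":0,"ax":0,"ay":0,"az":0,"claw":1},
    {"tx":0,"ty":0,"tz":0,"ax":0,"ay":0,"az":0,"claw":1},
    {"tx":0,"ty":0,"tz":0,"ax":0,"ay":0,"az":0,"claw":1},
    {"tx":0,"ty":0,"tz":0,"ax":0,"ay":0,"az":0,"claw":1},
    {"tx":0,"ty":0,"tz":0,"ax":0,"ay":0,"az":0,"claw":1}
  ]
}}

```text
clock: 17.93
tcp_pos: [0.5819, 0.0456, 0.2585]
orientation: [0.344, 2.775, -0.061]
contact_force: [-0.3, -0.1, -0.7]
grip_width: 0.039
gripper_force: 30.3
```

```bash
cat > st.py <<'E'
from pinpose import *
rel(); R0,p0=cur(); print('turn left',np.degrees((R0.inv()*RT).as_rotvec()).round(2)); step(RT,goal(.020),10)
E
python3 st.py
```

```text
clk 17.93 pin lateral mm [-0.37 -0.22] h mm 29.43 F tool [ 0.5 -0.2  0.5] M tool [ 0.04  0.38 -0.  ] grip 0.039
turn left [-0.02 -0.08 -0.03]
10 t [-0.0001, -0.0, 0.0009] a [-0.0, -0.01, -0.0]
```

Emit:
{"op": "arm_command", "data": {
  "plan": [
    {"tx":-0.0005,"ty":-0.0001,"tz":0.002,"ax":0,"ay":-0.04,"az":0,"claw":1},
    {"tx":-0.0005,"ty":-0.0001,"tz":0.002,"ax":0,"ay":-0.04,"az":0,"claw":1},
    {"tx":0,"ty":0,"tz":0.002,"ax":0,"ay":0,"az":0,"claw":1},
    {"tx":0,"ty":0,"tz":0.002,"ax":0,"ay":0,"az":0,"claw":1},
    {"tx":0,"ty":0,"tz":0.001,"ax":0,"ay":0,"az":0,"claw":1},
    {"tx":0,"ty":0,"tz":0.001,"ax":0,"ay":0,"az":0,"claw":1},
    {"tx":0,"ty":0,"tz":0.001,"ax":0,"ay":0,"az":0,"claw":1},
    {"tx":0,"ty":0,"tz":0.001,"ax":0,"ay":0,"az":0,"claw":1},
    {"tx":0,"ty":0,"tz":0.001,"ax":0,"ay":0,"az":0,"claw":1},
    {"tx":0,"ty":0,"tz":0.0005,"ax":0,"ay":0,"az":0,"claw":1}
  ]
}}

```text
clock: 18.77
tcp_pos: [0.5873, 0.0439, 0.246]
orientation: [0.344, 2.773, -0.061]
contact_force: [-1.0, 0.3, -1.1]
grip_width: 0.039
gripper_force: 30.3
```

```bash
python3 st.py
```

```text
clk 18.77 pin lateral mm [1.02 0.13] h mm 15.81 F tool [ 1.4 -0.   0.7] M tool [-0.06  0.35 -0.08] grip 0.039
turn left [-0.03  0.01 -0.04]
10 t [0.0, 0.0, -0.0004] a [-0.0, 0.0, -0.0]
```

Emit:
{"op": "arm_command", "data": {
  "plan": [
    {"tx":0,"ty":0,"tz":0.0005,"ax":0,"ay":0,"az":0,"claw":1},
    {"tx":0,"ty":0,"tz":0.0005,"ax":0,"ay":0,"az":0,"claw":1},
    {"tx":0,"ty":0,"tz":0.0005,"ax":0,"ay":0,"az":0,"claw":1},
    {"tx":0,"ty":0,"tz":0.0005,"ax":0,"ay":0,"az":0,"claw":1},
    {"tx":0,"ty":0,"tz":0.0005,"ax":0,"ay":0,"az":0,"claw":1},
    {"tx":0,"ty":0,"tz":0.0005,"ax":0,"ay":0,"az":0,"claw":1},
    {"tx":0,"ty":0,"tz":0,"ax":0,"ay":0,"az":0,"claw":1},
    {"tx":0,"ty":0,"tz":0,"ax":0,"ay":0,"az":0,"claw":1},
    {"tx":0,"ty":0,"tz":0,"ax":0,"ay":0,"az":0,"claw":1},
    {"tx":0,"ty":0,"tz":0,"ax":0,"ay":0,"az":0,"claw":1}
  ]
}}

```text
clock: 19.6
tcp_pos: [0.5883, 0.0437, 0.2433]
orientation: [0.344, 2.773, -0.061]
contact_force: [-0.0, -0.7, -0.3]
grip_width: 0.0394
gripper_force: 30.3
```

```bash
python3 st.py
```

```text
clk 19.6 pin lateral mm [1.1 0.1] h mm 12.93 F tool [-0.  -0.6  0.3] M tool [ 0.06  0.39 -0.02] grip 0.0394
turn left [-0.03  0.01 -0.04]
10 t [0.0, 0.0, -0.0007] a [-0.0, 0.0, -0.0]
```

No force at h=12.9, so this is the good knob. I'll keep going.

Emit:
{"op": "arm_command", "data": {
  "plan": [
    {"tx":0,"ty":0,"tz":0.001,"ax":0,"ay":0,"az":0,"claw":1},
    {"tx":0,"ty":0,"tz":0.0012,"ax":0,"ay":0,"az":0,"claw":1},
    {"tx":0,"ty":0,"tz":0.0012,"ax":0,"ay":0,"az":0,"claw":1},
    {"tx":0,"ty":0,"tz":0.0012,"ax":0,"ay":0,"az":0,"claw":1},
    {"tx":0,"ty":0,"tz":0.0012,"ax":0,"ay":0,"az":0,"claw":1},
    {"tx":0,"ty":0,"tz":0.0012,"ax":0,"ay":0,"az":0,"claw":1},
    {"tx":0,"ty":0,"tz":0.0012,"ax":0,"ay":0,"az":0,"claw":1},
    {"tx":0,"ty":0,"tz":0.001,"ax":0,"ay":0,"az":0,"claw":1},
    {"tx":0,"ty":0,"tz":0,"ax":0,"ay":0,"az":0,"claw":1},
    {"tx":0,"ty":0,"tz":0,"ax":0,"ay":0,"az":0,"claw":1}
  ]
}}

```text
clock: 20.43
tcp_pos: [0.5913, 0.0429, 0.2345]
orientation: [0.344, 2.773, -0.061]
contact_force: [0.7, -0.2, 0.8]
grip_width: 0.039
gripper_force: 30.3
```

```bash
python3 st.py
```

```text
clk 20.43 pin lateral mm [0.97 0.18] h mm 3.62 F tool [-0.9 -0.  -0.5] M tool [0.03 0.33 0.05] grip 0.039
turn left [-0.04 -0.   -0.04]
10 t [0.0, 0.0, -0.0016] a [-0.0, -0.0, -0.0]
```

Emit:
{"op": "arm_command", "data": {
  "plan": [
    {"tx":0,"ty":0,"tz":0.0008,"ax":0,"ay":0,"az":0,"claw":1},
    {"tx":0,"ty":0,"tz":0.0008,"ax":0,"ay":0,"az":0,"claw":1},
    {"tx":0,"ty":0,"tz":0.0006,"ax":0,"ay":0,"az":0,"claw":1},
    {"tx":0,"ty":0,"tz":0.0005,"ax":0,"ay":0,"az":0,"claw":1},
    {"tx":0,"ty":0,"tz":0.0004,"ax":0,"ay":0,"az":0,"claw":1},
    {"tx":0,"ty":0,"tz":0.0004,"ax":0,"ay":0,"az":0,"claw":1},
    {"tx":0,"ty":0,"tz":0,"ax":0,"ay":0,"az":0,"claw":1},
    {"tx":0,"ty":0,"tz":0,"ax":0,"ay":0,"az":0,"claw":1},
    {"tx":0,"ty":0,"tz":0,"ax":0,"ay":0,"az":0,"claw":1},
    {"tx":0,"ty":0,"tz":0,"ax":0,"ay":0,"az":0,"claw":1}
  ]
}}

```text
clock: 21.27
tcp_pos: [0.5921, 0.0428, 0.2326]
orientation: [0.344, 2.773, -0.06]
contact_force: [-10.5, 1.2, 15.9]
grip_width: 0.039
gripper_force: 31.8
```

```bash
python3 st.py
```

```text
clk 21.27 pin lateral mm [1.09 0.02] h mm 1.54 F tool [  4.4  -1.4 -18.5] M tool [ 0.33  1.28 -0.05] grip 0.039
turn left [-0.01  0.   -0.06]
10 t [0.0, 0.0, -0.0018] a [-0.0, 0.0, -0.01]
```

Seated: contact with the face at h≈1.5, the same offset seen with the misfit. Release and retreat.

Emit:
{"op": "arm_command", "data": {
  "plan": [
    {"tx":0,"ty":0,"tz":-0.0008,"ax":0,"ay":0,"az":0,"claw":1},
    {"tx":0,"ty":0,"tz":0,"ax":0,"ay":0,"az":0,"claw":1},
    {"tx":0,"ty":0,"tz":0,"ax":0,"ay":0,"az":0,"claw":0.5},
    {"tx":0,"ty":0,"tz":0,"ax":0,"ay":0,"az":0,"claw":0.3},
    {"tx":0,"ty":0,"tz":0,"ax":0,"ay":0,"az":0,"claw":0.2},
    {"tx":0,"ty":0,"tz":0,"ax":0,"ay":0,"az":0,"claw":0.2},
    {"tx":0,"ty":0,"tz":-0.01,"ax":0,"ay":0,"az":0,"claw":0.2},
    {"tx":0,"ty":0,"tz":-0.02,"ax":0,"ay":0,"az":0,"claw":0.2},
    {"tx":0,"ty":0,"tz":-0.03,"ax":0,"ay":0,"az":0,"claw":0.1},
    {"tx":0,"ty":0,"tz":-0.03,"ax":0,"ay":0,"az":0,"claw":0}
  ]
}}

```text
clock: 22.1
tcp_pos: [0.5616, 0.0501, 0.3174]
orientation: [0.345, 2.775, -0.062]
contact_force: [0.7, 0.5, 0.3]
grip_width: 0.0847
gripper_force: 0.0
```

Run:
```python
from pinpose import *
print(cur()[1],r.get_obs()['clock'])
a=save('scene','s9.png'); b=save('wrist','w9.png')
v=np.hstack([cv2.resize(a[220:400,80:400],(640,360)),])
v=np.vstack([v,cv2.resize(b[180:420,:],(640,240))]); cv2.imwrite('pics/c9.png',cv2.cvtColor(v,cv2.COLOR_RGB2BGR))
R0,p0=cur(); step(Rt(-14,0),[.515,.2785,.305],13); step(Rt(-14,0),[.515,.2785,.305],15)
```

```text
[0.56162375 0.05012319 0.31737279] 22.1
13 t [0.008, 0.0161, -0.0002] a [0.02, 1.57, -0.01]
15 t [0.0069, 0.014, -0.0002] a [0.01, 1.36, -0.01]
```

View pics/c9.png

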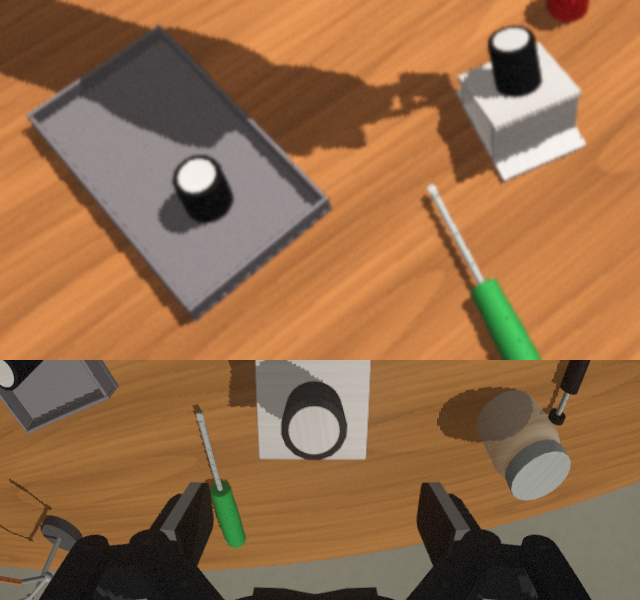

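The picture shows one knob flush on the stand (bottom view, 313,420) and one upright in the tray (205,188). Next is the third knob.

Emit:
{"op": "arm_command", "data": {
  "plan": [
    {"tx":0.0069,"ty":0.014,"tz":-0.0002,"ax":0.01,"ay":1.36,"az":-0.01,"claw":0},
    {"tx":0.0069,"ty":0.014,"tz":-0.0002,"ax":0.01,"ay":1.36,"az":-0.01,"claw":0},
    {"tx":0.0069,"ty":0.014,"tz":-0.0002,"ax":0.01,"ay":1.36,"az":-0.01,"claw":0},
    {"tx":0.0069,"ty":0.014,"tz":-0.0002,"ax":0.01,"ay":1.36,"az":-0.01,"claw":0},
    {"tx":0.0069,"ty":0.014,"tz":-0.0002,"ax":0.01,"ay":1.36,"az":-0.01,"claw":0},
    {"tx":0.0069,"ty":0.014,"tz":-0.0002,"ax":0.01,"ay":1.36,"az":-0.01,"claw":0},
    {"tx":0.0069,"ty":0.014,"tz":-0.0002,"ax":0.01,"ay":1.36,"az":-0.01,"claw":0},
    {"tx":0.0069,"ty":0.014,"tz":-0.0002,"ax":0.01,"ay":1.36,"az":-0.01,"claw":0},
    {"tx":0.0069,"ty":0.014,"tz":-0.0002,"ax":0.01,"ay":1.36,"az":-0.01,"claw":0},
    {"tx":0.0069,"ty":0.014,"tz":-0.0002,"ax":0.01,"ay":1.36,"az":-0.01,"claw":0}
  ]
}}

```text
clock: 23.03
tcp_pos: [0.5309, 0.204, 0.3018]
orientation: [0.371, 3.01, -0.024]
contact_force: [0.3, -0.2, 0.8]
grip_width: 0.085
gripper_force: 0.0
```

Emit:
{"op": "arm_command", "data": {
  "plan": [
    {"tx":0.0069,"ty":0.014,"tz":-0.0002,"ax":0.01,"ay":1.36,"az":-0.01,"claw":0},
    {"tx":0.0069,"ty":0.014,"tz":-0.0002,"ax":0.01,"ay":1.36,"az":-0.01,"claw":0},
    {"tx":0.0069,"ty":0.014,"tz":-0.0002,"ax":0.01,"ay":1.36,"az":-0.01,"claw":0},
    {"tx":0.0069,"ty":0.014,"tz":-0.0002,"ax":0.01,"ay":1.36,"az":-0.01,"claw":0},
    {"tx":0.0069,"ty":0.014,"tz":-0.0002,"ax":0.01,"ay":1.36,"az":-0.01,"claw":0},
    {"tx":0,"ty":0,"tz":0,"ax":0,"ay":0,"az":0,"claw":0},
    {"tx":0,"ty":0,"tz":0,"ax":0,"ay":0,"az":0,"claw":0},
    {"tx":0,"ty":0,"tz":0,"ax":0,"ay":0,"az":0,"claw":0},
    {"tx":0,"ty":0,"tz":0,"ax":0,"ay":0,"az":0,"claw":0},
    {"tx":0,"ty":0,"tz":0,"ax":0,"ay":0,"az":0,"claw":0}
  ]
}}

```text
clock: 23.87
tcp_pos: [0.5151, 0.2777, 0.3006]
orientation: [-0.385, -3.111, 0.004]
contact_force: [-0.8, -0.2, 0.1]
grip_width: 0.0852
gripper_force: 0.0
```

```bash
python3 hov.py .515 .2785
```

```text
[0.51505117 0.27771345 0.30056349] 23.9167
target [0.5148, 0.2796, 0.046] in tool [-0.00096137  0.00270356  0.25455443]
8 t [0.0, 0.0002, 0.0142] a [-0.02, -0.05, -0.01]
```

Emit:
{"op": "arm_command", "data": {
  "plan": [
    {"tx":0,"ty":0.0002,"tz":0.0142,"ax":-0.02,"ay":-0.05,"az":0,"claw":0},
    {"tx":0,"ty":0.0002,"tz":0.0142,"ax":-0.02,"ay":-0.05,"az":0,"claw":0},
    {"tx":0,"ty":0.0002,"tz":0.0142,"ax":-0.02,"ay":-0.05,"az":0,"claw":0},
    {"tx":0,"ty":0.0002,"tz":0.0142,"ax":-0.02,"ay":-0.05,"az":0,"claw":0},
    {"tx":0,"ty":0.0002,"tz":0.0142,"ax":-0.02,"ay":-0.05,"az":0,"claw":0},
    {"tx":0,"ty":0,"tz":0.0142,"ax":-0.02,"ay":-0.05,"az":0,"claw":0},
    {"tx":0,"ty":0,"tz":0.0142,"ax":-0.02,"ay":-0.05,"az":0,"claw":0},
    {"tx":0,"ty":0,"tz":0.0142,"ax":-0.02,"ay":-0.05,"az":0,"claw":0},
    {"tx":0,"ty":0,"tz":0,"ax":0,"ay":0,"az":0,"claw":0.3},
    {"tx":0,"ty":0,"tz":0,"ax":0,"ay":0,"az":0,"claw":1}
  ],
  "squeeze": 30
}}

```text
clock: 24.75
tcp_pos: [0.5145, 0.279, 0.1865]
orientation: [-0.384, -3.117, 0.003]
contact_force: [0.3, -0.6, 0.5]
grip_width: 0.064
gripper_force: 0.0
```

Emit:
{"op": "arm_command", "data": {
  "plan": [
    {"tx":0,"ty":0,"tz":0,"ax":0,"ay":0,"az":0,"claw":1},
    {"tx":0,"ty":0,"tz":0,"ax":0,"ay":0,"az":0,"claw":1},
    {"tx":0,"ty":0,"tz":0,"ax":0,"ay":0,"az":0,"claw":1},
    {"tx":0,"ty":0,"tz":0,"ax":0,"ay":0,"az":0,"claw":1},
    {"tx":0,"ty":0,"tz":0,"ax":0,"ay":0,"az":0,"claw":1},
    {"tx":0,"ty":0,"tz":-0.015,"ax":0,"ay":0,"az":0,"claw":1},
    {"tx":0,"ty":0,"tz":-0.03,"ax":0,"ay":0,"az":0,"claw":1},
    {"tx":0,"ty":0,"tz":-0.03,"ax":0,"ay":0,"az":0,"claw":1},
    {"tx":0,"ty":0,"tz":-0.03,"ax":0,"ay":0,"az":0,"claw":1},
    {"tx":0,"ty":0,"tz":-0.015,"ax":0,"ay":0,"az":0,"claw":1}
  ]
}}

```text
clock: 25.58
tcp_pos: [0.5153, 0.2799, 0.3108]
orientation: [0.383, 3.114, 0.004]
contact_force: [0.0, -0.0, -0.4]
grip_width: 0.0392
gripper_force: 30.4
```

Run:
```python
from pinpose import *
print(cur()[1],r.get_obs()['clock'])
step(Rt(-10,0),[.463,-.236,.265],24)
```

```text
[0.5152861  0.27992892 0.31075441] 25.5833
24 t [-0.0024, -0.0215, 0.0019] a [0.01, 0.01, -0.17]
```

Emit:
{"op": "arm_command", "data": {
  "plan": [
    {"tx":-0.0024,"ty":-0.0215,"tz":0.0019,"ax":0.01,"ay":0.01,"az":-0.17,"claw":1},
    {"tx":-0.0024,"ty":-0.0215,"tz":0.0019,"ax":0.01,"ay":0.01,"az":-0.17,"claw":1},
    {"tx":-0.0024,"ty":-0.0215,"tz":0.0019,"ax":0.01,"ay":0.01,"az":-0.17,"claw":1},
    {"tx":-0.0024,"ty":-0.0215,"tz":0.0019,"ax":0.01,"ay":0.01,"az":-0.17,"claw":1},
    {"tx":-0.0024,"ty":-0.0215,"tz":0.0019,"ax":0.01,"ay":0.01,"az":-0.17,"claw":1},
    {"tx":-0.0024,"ty":-0.0215,"tz":0.0019,"ax":0.01,"ay":0.01,"az":-0.17,"claw":1},
    {"tx":-0.0024,"ty":-0.0215,"tz":0.0019,"ax":0.01,"ay":0.01,"az":-0.17,"claw":1},
    {"tx":-0.0024,"ty":-0.0215,"tz":0.0019,"ax":0.01,"ay":0.01,"az":-0.17,"claw":1},
    {"tx":-0.0024,"ty":-0.0215,"tz":0.0019,"ax":0.01,"ay":0.01,"az":-0.17,"claw":1},
    {"tx":-0.0024,"ty":-0.0215,"tz":0.0019,"ax":0.01,"ay":0.01,"az":-0.17,"claw":1}
  ]
}}

```text
clock: 26.42
tcp_pos: [0.4882, 0.0638, 0.2883]
orientation: [-0.337, -3.122, 0.003]
contact_force: [0.6, -0.5, -0.2]
grip_width: 0.0393
gripper_force: 30.5
```

Emit:
{"op": "arm_command", "data": {
  "plan": [
    {"tx":-0.0024,"ty":-0.0215,"tz":0.0019,"ax":0.01,"ay":0.01,"az":-0.17,"claw":1},
    {"tx":-0.0024,"ty":-0.0215,"tz":0.0019,"ax":0.01,"ay":0.01,"az":-0.17,"claw":1},
    {"tx":-0.0024,"ty":-0.0215,"tz":0.0019,"ax":0.01,"ay":0.01,"az":-0.17,"claw":1},
    {"tx":-0.0024,"ty":-0.0215,"tz":0.0019,"ax":0.01,"ay":0.01,"az":-0.17,"claw":1},
    {"tx":-0.0024,"ty":-0.0215,"tz":0.0019,"ax":0.01,"ay":0.01,"az":-0.17,"claw":1},
    {"tx":-0.0024,"ty":-0.0215,"tz":0.0019,"ax":0.01,"ay":0.01,"az":-0.17,"claw":1},
    {"tx":-0.0024,"ty":-0.0215,"tz":0.0019,"ax":0.01,"ay":0.01,"az":-0.17,"claw":1},
    {"tx":-0.0024,"ty":-0.0215,"tz":0.0019,"ax":0.01,"ay":0.01,"az":-0.17,"claw":1},
    {"tx":-0.0024,"ty":-0.0215,"tz":0.0019,"ax":0.01,"ay":0.01,"az":-0.17,"claw":1},
    {"tx":-0.0024,"ty":-0.0215,"tz":0.0019,"ax":0.01,"ay":0.01,"az":-0.17,"claw":1}
  ]
}}

```text
clock: 27.25
tcp_pos: [0.4687, -0.1516, 0.2699]
orientation: [-0.29, -3.125, 0.005]
contact_force: [-0.6, -0.4, -0.1]
grip_width: 0.0396
gripper_force: 30.5
```

Emit:
{"op": "arm_command", "data": {
  "plan": [
    {"tx":-0.0024,"ty":-0.0215,"tz":0.0019,"ax":0.01,"ay":0.01,"az":-0.17,"claw":1},
    {"tx":-0.0024,"ty":-0.0215,"tz":0.0019,"ax":0.01,"ay":0.01,"az":-0.17,"claw":1},
    {"tx":-0.0024,"ty":-0.0215,"tz":0.0019,"ax":0.01,"ay":0.01,"az":-0.17,"claw":1},
    {"tx":-0.0024,"ty":-0.0215,"tz":0.0019,"ax":0.01,"ay":0.01,"az":-0.17,"claw":1},
    {"tx":0,"ty":0,"tz":0,"ax":0,"ay":0,"az":0,"claw":1},
    {"tx":0,"ty":0,"tz":0,"ax":0,"ay":0,"az":0,"claw":1},
    {"tx":0,"ty":0,"tz":0,"ax":0,"ay":0,"az":0,"claw":1},
    {"tx":0,"ty":0,"tz":0,"ax":0,"ay":0,"az":0,"claw":1},
    {"tx":0,"ty":0,"tz":0,"ax":0,"ay":0,"az":0,"claw":1},
    {"tx":0,"ty":0,"tz":0,"ax":0,"ay":0,"az":0,"claw":1}
  ]
}}

```text
clock: 28.08
tcp_pos: [0.4631, -0.2361, 0.2625]
orientation: [-0.269, -3.126, 0.006]
contact_force: [-0.8, 0.0, -0.2]
grip_width: 0.0389
gripper_force: 30.5
```

Run:
```python
from h import *
print(cur()[1],r.get_obs()['clock'],r.get_obs()['grip_width'])
step(Rt(-10,0),[.463,-.236,.192],7)
```

```text
[ 0.46314045 -0.2361137   0.26251896] 28.0833 0.03889399170146564
7 t [-0.0, 0.0, 0.0101] a [-0.03, -0.03, 0.02]
```

Emit:
{"op": "arm_command", "data": {
  "plan": [
    {"tx":0,"ty":0,"tz":0.012,"ax":-0.03,"ay":-0.03,"az":0,"claw":1},
    {"tx":0,"ty":0,"tz":0.014,"ax":-0.03,"ay":-0.03,"az":0,"claw":1},
    {"tx":0,"ty":0,"tz":0.014,"ax":-0.03,"ay":-0.03,"az":0,"claw":1},
    {"tx":0,"ty":0,"tz":0.012,"ax":-0.03,"ay":-0.03,"az":0,"claw":1},
    {"tx":0,"ty":0,"tz":0.01,"ax":-0.03,"ay":-0.03,"az":0,"claw":1},
    {"tx":0,"ty":0,"tz":0.006,"ax":-0.03,"ay":-0.03,"az":0,"claw":1},
    {"tx":0,"ty":0,"tz":0.003,"ax":0,"ay":0,"az":0,"claw":1},
    {"tx":0,"ty":0,"tz":0,"ax":0,"ay":0,"az":0,"claw":1},
    {"tx":0,"ty":0,"tz":0,"ax":0,"ay":0,"az":0,"claw":1},
    {"tx":0,"ty":0,"tz":0,"ax":0,"ay":0,"az":0,"claw":0.5}
  ]
}}

```text
clock: 28.92
tcp_pos: [0.4629, -0.2371, 0.192]
orientation: [-0.272, -3.129, 0.002]
contact_force: [0.2, -0.4, -0.4]
grip_width: 0.0429
gripper_force: 0.0
```

Emit:
{"op": "arm_command", "data": {
  "plan": [
    {"tx":0,"ty":0,"tz":0,"ax":0,"ay":0,"az":0,"claw":0.3},
    {"tx":0,"ty":0,"tz":0,"ax":0,"ay":0,"az":0,"claw":0.2},
    {"tx":0,"ty":0,"tz":0,"ax":0,"ay":0,"az":0,"claw":0.2},
    {"tx":0,"ty":0,"tz":0,"ax":0,"ay":0,"az":0,"claw":0.2},
    {"tx":0,"ty":0,"tz":-0.01,"ax":0,"ay":0,"az":0,"claw":0.2},
    {"tx":0,"ty":0,"tz":-0.02,"ax":0,"ay":0,"az":0,"claw":0.2},
    {"tx":0,"ty":0,"tz":-0.03,"ax":0,"ay":0,"az":0,"claw":0.2},
    {"tx":0,"ty":0,"tz":-0.03,"ax":0,"ay":0,"az":0,"claw":0.1},
    {"tx":0,"ty":0,"tz":-0.03,"ax":0,"ay":0,"az":0,"claw":0},
    {"tx":0,"ty":0,"tz":0,"ax":0,"ay":0,"az":0,"claw":0}
  ]
}}

```text
clock: 29.75
tcp_pos: [0.4644, -0.2382, 0.3175]
orientation: [0.273, 3.121, -0.006]
contact_force: [0.5, -0.5, -0.9]
grip_width: 0.0855
gripper_force: 0.0
```

Run:
```python
from h import *
s=r.get_obs(); print(s['clock'],s['tcp_pos'],s['grip_width'])
a=save('scene','s10.png')
cv2.imwrite('pics/c10.png',cv2.cvtColor(cv2.resize(a[120:400,60:480],None,fx=1.8,fy=1.8),cv2.COLOR_RGB2BGR))
print([(round(d['confidence'],2),world('scene',d['location']).round(3).tolist()) for d in r.tip_of('knob_1','scene')])
```

```text
29.75 [ 0.46442131 -0.23821136  0.3174829 ] 0.08552365945738816
[(0.93, [0.551, -0.228, 0.001]), (0.93, [0.422, 0.069, 0.002]), (0.89, [0.427, 0.182, 0.0]), (0.88, [0.597, 0.148, -0.0]), (0.83, [0.462, -0.239, 0.008]), (0.69, [0.653, 0.029, 0.056])]
```

View pics/c10.png

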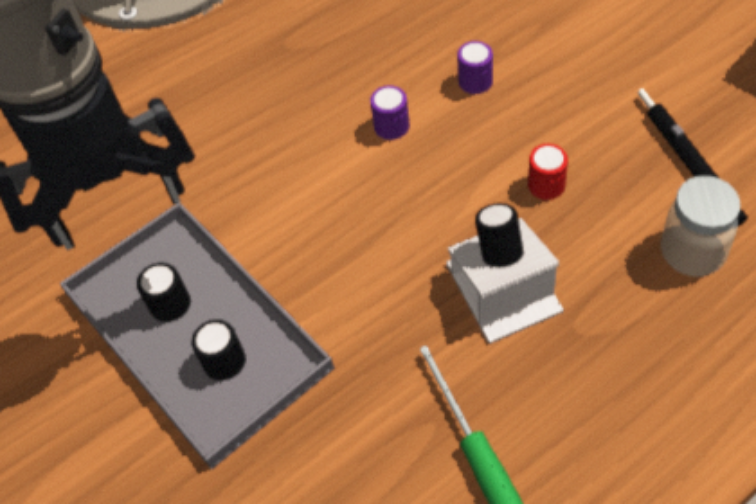

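Both misfits stand upright in the tray at (163,292) and (218,350). The good knob is home on the stand at (499,235), the bystanders are untouched and the arm is clear.

```bash
python3 -c "
from bench import r
print(r.hand_in())"
```

```text
the job is handed in; nothing more can be done
None
```

The job is handed in at about 30 s: one knob slid fully home and sits flat on the stand, and the other two are upright in the tray; the third knob went there untried, because only one fits and it had already been found.

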